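# Restock the craft-room paint case

## Task

Restock the paint case for the next craft class: put every refill tablet on the table into a well of the white palette of its own, any colour in any well, and press it down until it is fully home and flush with the palette's top; and pack every paint pot, bottle and carton on the table into the blue bay of the case, standing upright on its floor side by side. Leave the mixing dish, the water cup and the red ornament where they are.

Things in the scene. Friction and masses are not known exactly. Their poses are not given: they have to be found in the camera images.
- case: paint case, fixed to the table, 150 mm along x, 166 mm along y; origin at the centre of its underside, z up. Its -x part (nearer the robot) is a blue open bay 28 mm high, its +x part a white palette 26 mm high (x -19 to +75 mm) with four rectangular wells in a row along y, at x = 40, y = -61.5, -20.5, 20.5, 61.5 mm, beside a flat grey strip.
- well0 (a point): first (y = -61.5 mm) well of the palette: centre of its mouth, level with the palette's top face (26 mm above the table); axes as the case's. The well is 43 mm along x, 33 mm along y and 20 mm deep: a tablet goes in with its 40 mm side along x, 1.5 mm clear all round, and when fully home its top is flush.
- well1 (a point): second (y = -20.5 mm) well of the palette: centre of its mouth, level with the palette's top face (26 mm above the table); axes as the case's. The well is 43 mm along x, 33 mm along y and 20 mm deep: a tablet goes in with its 40 mm side along x, 1.5 mm clear all round, and when fully home its top is flush.
- well2 (a point): third (y = +20.5 mm) well of the palette: centre of its mouth, level with the palette's top face (26 mm above the table); axes as the case's. The well is 43 mm along x, 33 mm along y and 20 mm deep: a tablet goes in with its 40 mm side along x, 1.5 mm clear all round, and when fully home its top is flush.
- well3 (a point): last (y = +61.5 mm) well of the palette: centre of its mouth, level with the palette's top face (26 mm above the table); axes as the case's. The well is 43 mm along x, 33 mm along y and 20 mm deep: a tablet goes in with its 40 mm side along x, 1.5 mm clear all round, and when fully home its top is flush.
- pad0 (a joint): black ejector pad (26 x 18 mm) in the first well: 0 = up, standing 10 mm above the well's floor, as at the start, so that a tablet laid in stands 10 mm proud; 0.010 m = pressed down level with the floor. Stiff: it carries a tablet's weight, slides down under a push of 5 to 7 N and stays where it is left.
- pad1 (a joint): black ejector pad (26 x 18 mm) in the second well: 0 = up, standing 10 mm above the well's floor, as at the start, so that a tablet laid in stands 10 mm proud; 0.010 m = pressed down level with the floor. Stiff: it carries a tablet's weight, slides down under a push of 5 to 7 N and stays where it is left.
- pad2 (a joint): black ejector pad (26 x 18 mm) in the third well: 0 = up, standing 10 mm above the well's floor, as at the start, so that a tablet laid in stands 10 mm proud; 0.010 m = pressed down level with the floor. Stiff: it carries a tablet's weight, slides down under a push of 5 to 7 N and stays where it is left.
- pad3 (a joint): black ejector pad (26 x 18 mm) in the last well: 0 = up, standing 10 mm above the well's floor, as at the start, so that a tablet laid in stands 10 mm proud; 0.010 m = pressed down level with the floor. Stiff: it carries a tablet's weight, slides down under a push of 5 to 7 N and stays where it is left.
- bay (a point): centre of the inner floor of the blue bay (at x = -47, y = 0, z = +5 mm of the case), axes as the case's. Inside, the bay is 46 mm along x and 156 mm along y; its 5 mm walls rise 23 mm above this floor. It holds one row along y: all four paints side by side take 144 of the 156 mm if the carton's 40 mm side is along x.
- tab_red: red refill tablet of solid paint, a plain red block 40 x 30 x 20 mm (own x, y, z), 40 g, its two faces alike so either may be up; origin at its CENTRE (10 mm above the table while lying flat). One of four tablet colours, of which 3 or 4 are present (None if absent).
- tab_yellow: yellow refill tablet of solid paint, a plain yellow block 40 x 30 x 20 mm (own x, y, z), 40 g, its two faces alike so either may be up; origin at its CENTRE (10 mm above the table while lying flat). One of four tablet colours, of which 3 or 4 are present (None if absent).
- tab_green: green refill tablet of solid paint, a plain green block 40 x 30 x 20 mm (own x, y, z), 40 g, its two faces alike so either may be up; origin at its CENTRE (10 mm above the table while lying flat). One of four tablet colours, of which 3 or 4 are present (None if absent).
- tab_orange: orange refill tablet of solid paint, a plain orange block 40 x 30 x 20 mm (own x, y, z), 40 g, its two faces alike so either may be up; origin at its CENTRE (10 mm above the table while lying flat). One of four tablet colours, of which 3 or 4 are present (None if absent).
- pot_blue: round paint pot, blue body with a white cap of the same width, a plain upright cylinder 40 mm in diameter and 62 mm high, about 0.1 kg; origin at the centre of its underside, z up along its axis. May be absent (None).
- pot_green: round paint pot, green body with a white cap of the same width, a plain upright cylinder 40 mm in diameter and 62 mm high, about 0.1 kg; origin at the centre of its underside, z up along its axis. May be absent (None).
- bottle: round paint bottle, red body 34 mm in diameter and 60 mm high, with a black cap 24 mm in diameter above it to 80 mm, about 0.09 kg; origin at the centre of its underside, z up along its axis. May be absent (None). Of the two pots, the bottle and the carton 3 or 4 are present.
- carton: upright cardboard carton of paint sticks with a yellow band, 40 mm (own x) x 30 mm (own y) x 72 mm high, 80 g, rigid; origin at the centre of its underside. May be absent (None).
- dish: white mixing dish, 130 mm across and 18 mm high, loose, a bystander; origin at the centre of its underside.
- water_cup: clear water cup, 72 mm across and 85 mm high, loose, a bystander; origin at the centre of its underside.
- ornament: red papier-mache ornament, 72 mm across and 60 mm high, loose, a bystander; origin at the centre of its underside.
Not all that is in view belongs to the job. What is shaped like the pot_blue but turquoise is not meant.

How it is judged:
At the end, for the whole second after the job is handed in: Every tablet present lies in a well (centre within 5 mm of the well's), level with it within 0.07 rad and standing no more than 2 mm proud; every pot, bottle and carton present stands inside the bay, upright within 0.07 rad, within 3 mm of its floor; all released and at rest (((horizontal distance between tab_red and well0 below 0.005 m and z of tab_red in the frame of well0 below -0.008 m) or (horizontal distance between tab_red and well1 below 0.005 m and z of tab_red in the frame of well1 below -0.008 m) or (horizontal distance between tab_red and well2 below 0.005 m and z of tab_red in the frame of well2 below -0.008 m) or (horizontal distance between tab_red and well3 below 0.005 m and z of tab_red in the frame of well3 below -0.008 m)) and angle between the z axis of each of tab_red, tab_yellow, tab_green, tab_orange and the z axis of case, either way round below 0.07 rad and linear speed of each of tab_red, tab_yellow, tab_green, tab_orange, pot_blue, pot_green, bottle, carton below 0.02 m/s and ((horizontal distance between tab_yellow and well0 below 0.005 m and z of tab_yellow in the frame of well0 below -0.008 m) or (horizontal distance between tab_yellow and well1 below 0.005 m and z of tab_yellow in the frame of well1 below -0.008 m) or (horizontal distance between tab_yellow and well2 below 0.005 m and z of tab_yellow in the frame of well2 below -0.008 m) or (horizontal distance between tab_yellow and well3 below 0.005 m and z of tab_yellow in the frame of well3 below -0.008 m)) and ((horizontal distance between tab_green and well0 below 0.005 m and z of tab_green in the frame of well0 below -0.008 m) or (horizontal distance between tab_green and well1 below 0.005 m and z of tab_green in the frame of well1 below -0.008 m) or (horizontal distance between tab_green and well2 below 0.005 m and z of tab_green in the frame of well2 below -0.008 m) or (horizontal distance between tab_green and well3 below 0.005 m and z of tab_green in the frame of well3 below -0.008 m)) and ((horizontal distance between tab_orange and well0 below 0.005 m and z of tab_orange in the frame of well0 below -0.008 m) or (horizontal distance between tab_orange and well1 below 0.005 m and z of tab_orange in the frame of well1 below -0.008 m) or (horizontal distance between tab_orange and well2 below 0.005 m and z of tab_orange in the frame of well2 below -0.008 m) or (horizontal distance between tab_orange and well3 below 0.005 m and z of tab_orange in the frame of well3 below -0.008 m)) and x of pot_blue in the frame of bay between -0.009 and 0.009 m and y of pot_blue in the frame of bay between -0.06 and 0.06 m and z of each of pot_blue, pot_green, bottle, carton in the frame of bay below 0.003 m and angle between each of pot_blue, pot_green, bottle, carton's own z axis and vertical below 0.07 rad and x of pot_green in the frame of bay between -0.009 and 0.009 m and y of pot_green in the frame of bay between -0.06 and 0.06 m and x of bottle in the frame of bay between -0.009 and 0.009 m and y of bottle in the frame of bay between -0.063 and 0.063 m and x of carton in the frame of bay between -0.009 and 0.009 m and y of carton in the frame of bay between -0.065 and 0.065 m); the robot touches nothing.
It fails at once if the mixing dish is pushed or lifted more than 25 mm from its place (distance of dish from where it was at the start of the episode above 0.025 m).
It fails at once if the water cup is pushed or lifted more than 25 mm from its place (distance of water_cup from where it was at the start of the episode above 0.025 m).
It fails at once if the red ornament is pushed or lifted more than 25 mm from its place (distance of ornament from where it was at the start of the episode above 0.025 m).
Of tab_red, tab_yellow, tab_green, tab_orange only 3 to 4 are there at a start; the rules pass over those that are not, and their reading is None.
Of pot_blue, pot_green, bottle, carton only 3 to 4 are there at a start; the rules pass over those that are not, and their reading is None.
At some moment in a run one of tab_red, tab_yellow, tab_green, tab_orange may be knocked a few centimetres aside while the robot is not near it.
Once in a run the grip may slacken for a moment while it holds something.
It also fails if it takes over 210 s, if anything falls off the work surface, if the arm or the gripper's body presses on something with over 40 N, if the wrist force passes 120 N, or if a joint passes its speed limit or range.

## Robot

A 7-joint arm with a two-finger parallel gripper is mounted at the origin on the work surface. World frame = base frame: x ahead of the robot, y to its left, z up, the work surface at z = 0. Lengths are in m, angles in rad, forces in N, time in s.
With the tool pointing down it reaches from about 0.425 to 0.825 m from the base axis. Payload 3.6 kg.
Tool frame: the origin (TCP) lies on the centre line of the jaws, within the pads' length; the fingertips stand 17 mm ahead of it and the grasp point (between the pads) lies 2 mm behind it; z points along the fingers, y is the line along which they close (so a half turn about z gives the same grasp; the last joint's range is limited). The gripper opens to 85 mm and grips with 20 to 120 N. Pads are 22 mm wide; open, the fingers measure 114 mm over their backs; the gripper's body (76 mm by 85 mm) begins 54 mm behind the grasp point. The pads swing forward as they close: fully open they stand 13 mm farther back than shut.
Start: joints at [-1.196, 0.615, -0.013, 1.423, 0.008, 1.103, -0.04], TCP at [0.254, 0.598, 0.248] pointing down, gripper open.
Joint ranges: [-3.12, 3.12], [-0.3, 2.06], [-1.34, 1.32], [0.26, 2.42], [-1.36, 4.5], [0.01, 1.98], [-2.84, 2.84]. Speed limits (rad/s): [2.79, 2.79, 3.14, 3.14, 3.14, 3.14, 3.14].

## Interface

Orientations are given as a rotation vector (axis times angle).
In Python, from rig import readout, cams, order gives the robot as it stands.
- The arm moves only by the tool move_arm, never from a script. Its argument "plan" is a list of rows, each an object with "turn": the turn, a rotation vector about the world's x, y, z each as a share of 90 degrees, from -1 to 1, a list of three; "travel": the shift along the world's x, y, z each as a share of 40 cm, from -1 to 1, a list of three; "hand": the opening, from -1 (shut) to 1 (fully open). In form: [{"turn": [wx, wy, wz], "travel": [tx, ty, tz], "hand": hand}, ...]. A call has 1 to 12 rows; each row is the pose to reach, as a shift and turn from the pose commanded when the call began; what a row does not reach only later rows make up. A row lasts 1/12 s, in which the tool goes at most 41.7 mm and 7.16 degrees, less where a joint would pass 70% of its speed; a pose out of reach is approached as far as the arm can. A call with a number of a shift or a turn outside -1 to 1 is refused whole. A call with a gripper value outside its range is refused whole. The fingers move at their own pace and stop on an object; "squeeze" is the grip in N (left out, the last holds). Time passes only in rows, so rows that repeat a pose let the fingers close. It gives the time, the measured TCP pose, the force, the opening and the grip force at its end, in the units of the state.
- readout.read_state(): the state, without advancing time (a new reading comes with each control period).
- cams.capture(name): name is "scene" or "top" or "wrist"; returns a dict with "img" (480x640x3 uint8, blue, green, red), "intrinsics" (3x3 intrinsics, pixels), "view" (4x4, takes a point from world to camera coordinates). Camera axes: x right, y down, z forward; pixel columns grow to the right and rows downward; lengths in m; the calibration is good to about 2 mm. A picture is of the moment at which its call begins. There is no depth.
- order.hand_in(): hands the job in; it is judged then, once.
The state is a dict: "time_s": time; "q": joint angles; "qd": joint speeds; "tau": joint torques, N m; "ee_pos": TCP position; "ee_rot": TCP orientation; "force": force on the tool from outside, world axes, zero at the start; "ft_torque": the same for the moment, N m; "gripper_width": finger opening in m; "gripper_force": force on a finger pad.
Only numpy, scipy, OpenCV 4.12 (cv2) and the standard library are available. Lean on these libraries where they do the work, as an engineer would, in place of code of your own. Each camera call takes 0.05 s, during which the arm holds its last target. There are 200 camera calls.

## Working session

There is one attempt and no reset: what is moved stays moved. The work goes in short steps, Python scripts to look and compute and a tool call to move; the robot and the scene stay as the last step left them, time stands still between calls to the robot, and variables do not carry over. Pictures are saved under pics/ and viewed, at most 14 in all, crops included, and the job is handed in when it is done.

Besides the shell and the picture viewer there is one more tool, called after "Request:" as name([rows], argument=value, ...), one row to a line, values as JSON. move_arm: Moves the arm, as the interface text tells. Shift numbers are shares of 40 cm and turn numbers shares of 90 degrees, none past 1 either way. Its arguments: {"type":"object","properties":{"plan":{"type":"array"},"squeeze":{"type":"number"}},"required":["plan"]}

```bash
mkdir -p pics; ls
python3 - <<'E'
from rig import readout, cams
import cv2,numpy as np
s=readout.read_state(); print(s)
for n in ("top","scene"):
    c=cams.capture(n); cv2.imwrite(f"pics/{n}0.png",c["img"]); print(c["intrinsics"],c["view"])
E
```

```text
pics
{'time_s': 0.0, 'q': array([-1.19550003,  0.61594956, -0.01262445,  1.42490512,  0.00809353,
        1.1034043 , -0.04038984]), 'qd': array([-5.29276271e-04,  2.10996951e-05, -1.33589117e-03, -1.27223127e-03,
       -1.08654198e-03, -7.22100119e-04,  8.74996042e-06]), 'tau': array([ 7.01702197e-05, -4.69213235e+01,  2.59372042e-01, -1.71036512e+01,
        9.96254763e-03,  9.82469675e-03, -5.98738382e-06]), 'ee_pos': array([0.25389894, 0.59757278, 0.24711631]), 'ee_rot': array([-0.6266803 , -3.07794633,  0.00403514]), 'force': array([ 0.08472934,  0.82874197, -1.04461042]), 'ft_torque': array([ 0.03288673, -0.09703076, -0.03646817]), 'gripper_force': 0.0, 'gripper_width': 0.08511157493068087}
[[525.71980975   0.         322.76939511]
 [  0.         525.71980975 234.53667225]
 [  0.           0.           1.        ]] [[ 0.01974339 -0.99965905 -0.01708748 -0.00313243]
 [-0.99571424 -0.01811526 -0.09069172  0.56477615]
 [ 0.09035125  0.01880481 -0.99573241  0.98717501]
 [ 0.          0.          0.          1.        ]]
[[485.84932041   0.         323.15811526]
 [  0.         485.84932041 243.31998901]
 [  0.           0.           1.        ]] [[ 0.81602433  0.57791265  0.01101223 -0.47105326]
 [ 0.38870218 -0.53455553 -0.75044054 -0.20278485]
 [-0.42780243  0.61665821 -0.66084623  1.4275504 ]
 [ 0.          0.          0.          1.        ]]
```

View pics/top0.png

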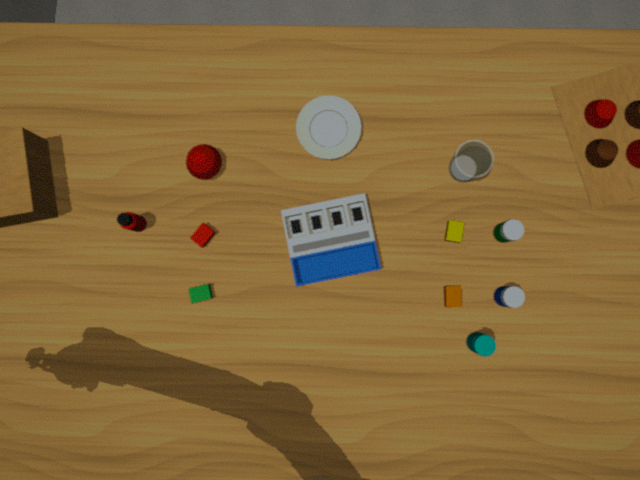

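View pics/scene0.png

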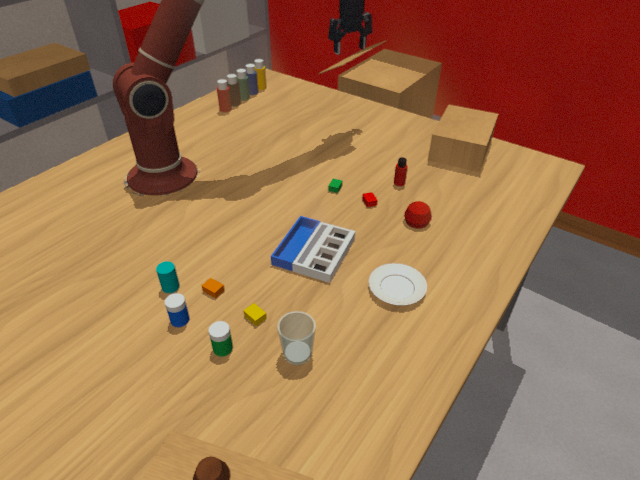

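Top view: tablets are red (203,235), green (201,294), yellow (455,231) and orange (453,296). The pots are green (510,231) and blue (512,297), the bottle is at (131,221), and there is no carton. Bystanders are the dish (329,127), the cup (473,161) and the ornament (203,162).
Blue pot candidates: (512,297) has a white cap and blue body, and (483,345) is all turquoise. The first fits. I'll confirm that in a crop.

```bash
cat > h.py <<'E'
from rig import readout, cams
import cv2,numpy as np
from scipy.spatial.transform import Rotation as R
def ray(c,px,z):
    K,V=c["intrinsics"],c["view"]
    d=np.c_[np.atleast_2d(px),np.ones(len(np.atleast_2d(px)))]@np.linalg.inv(K).T@V[:3,:3]
    o=-V[:3,:3].T@V[:3,3]
    return o[:2]+d[:,:2]*((z-o[2])/d[:,2:])
def proj(c,p):
    q=np.atleast_2d(p)@c["view"][:3,:3].T+c["view"][:3,3]; q=q@c["intrinsics"].T
    return q[:,:2]/q[:,2:]
HS=dict(red=((0,6),(174,180)),orange=((9,17),),yellow=((24,34),),green=((45,80),),blue=((105,125),))
def mask(img,name,smin=190,vmin=60):
    h=cv2.cvtColor(img,cv2.COLOR_BGR2HSV); m=0
    for a,b in HS[name]: m=m|cv2.inRange(h,(a,smin,vmin),(b,255,255))
    return cv2.morphologyEx(m,cv2.MORPH_OPEN,np.ones((2,2),np.uint8))
def blobs(m,amin=60):
    return sorted([k for k in cv2.findContours(m,cv2.RETR_EXTERNAL,cv2.CHAIN_APPROX_NONE)[0] if cv2.contourArea(k)>amin],key=cv2.contourArea,reverse=True)
E
python3 - <<'E'
from h import *
c=cams.capture("top"); i=c["img"]
print("cam",-c["view"][:3,:3].T@c["view"][:3,3])
for n in HS:
    for k in blobs(mask(i,n)):
        (u,v),wh,a=cv2.minAreaRect(k); 
        z={'blue':.028}.get(n,.02)
        b=ray(c,cv2.boxPoints(((u,v),wh,a)),z)
        print(n,round(u),round(v),np.round(wh),'c',b.mean(0).round(4),'sides',np.linalg.norm(b[1]-b[0]).round(4),np.linalg.norm(b[2]-b[1]).round(4),'dir01',np.degrees(np.arctan2(*(b[1]-b[0])[::-1])).round(1))
h=cv2.cvtColor(i,cv2.COLOR_BGR2HSV)
w=cv2.inRange(h,(0,0,110),(180,70,255)); 
for k in blobs(w,150):
    (u,v),wh,a=cv2.minAreaRect(k); (cu,cv_),r=cv2.minEnclosingCircle(k)
    print('white',round(u),round(v),np.round(wh),round(a,1),ray(c,[u,v],.062).round(4),ray(c,[u,v],.026).round(4),round(r,1))
print('cap black',ray(c,[124,219],.08))
s=cams.capture("scene")["img"]
t=cv2.resize(i[200:370,420:540],None,fx=3,fy=3); u=cv2.resize(s[250:370,145:265],None,fx=3.5,fy=3.5)
o=np.zeros((510,790,3),np.uint8); o[:510,:360]=t; o[:420,365:785]=u; cv2.imwrite("pics/crop1.png",o)
cv2.imwrite("pics/w0.png",cams.capture("wrist")["img"])
E
```

```text
cam [ 0.473225   -0.01146393  1.03412914]
red 204 162 [33. 32.] c [0.7035 0.2444] sides 0.0627 0.0671 dir01 -42.9
red 601 114 [26. 31.] c [ 0.8117 -0.534 ] sides 0.0609 0.052 dir01 -77.6
red 203 236 [15. 20.] c [0.5585 0.2397] sides 0.0391 0.0304 dir01 -38.0
red 634 154 [25. 11.] c [ 0.7325 -0.5934] sides 0.0212 0.0496 dir01 -89.1
red 131 222 [12. 16.] c [0.583  0.3829] sides 0.0314 0.0239 dir01 -18.2
yellow 456 232 [16. 21.] c [ 0.575  -0.2484] sides 0.041 0.0315 dir01 -9.4
green 201 294 [13. 20.] c [0.4461 0.2396] sides 0.0378 0.0252 dir01 -74.9
blue 336 264 [27. 84.] c [ 0.5083 -0.0194] sides 0.1614 0.0523 dir01 -77.2
white 328 227 [52. 88.] 78.4 [[ 0.5764 -0.0019]] [[ 0.5803 -0.0015]] 50.3
white 328 127 [64. 64.] 45.0 [[7.659e-01 1.000e-04]] [[7.767e-01 5.000e-04]] 32.9
white 464 166 [23. 23.] 0.0 [[ 0.694  -0.2538]] [[ 0.7022 -0.2628]] 12.5
white 514 296 [21. 21.] 90.0 [[ 0.4542 -0.3436]] [[ 0.4535 -0.3559]] 11.0
white 513 230 [21. 21.] 45.0 [[ 0.5772 -0.3443]] [[ 0.581  -0.3566]] 11.0
cap black [[0.58184246 0.37276467]]
```

View pics/crop1.png

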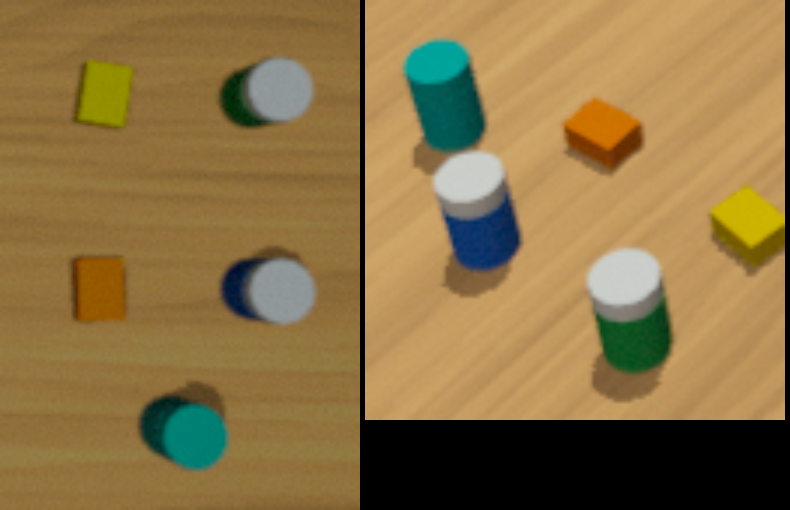

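The crop confirms it. The white-capped blue pot at (512,297) is the right one, and the turquoise cylinder at (483,345) is the decoy. I'll go to the bottle first.

Request:
move_arm([
  {"turn":[0,0,-0.62],"travel":[0.8,-0.55,-0.05],"hand":1},
  {"turn":[0,0,-0.62],"travel":[0.8,-0.55,-0.05],"hand":1},
  {"turn":[0,0,-0.62],"travel":[0.8,-0.55,-0.05],"hand":1},
  {"turn":[0,0,-0.62],"travel":[0.8,-0.55,-0.05],"hand":1},
  {"turn":[0,0,-0.62],"travel":[0.8,-0.55,-0.05],"hand":1},
  {"turn":[0,0,-0.62],"travel":[0.8,-0.55,-0.05],"hand":1},
  {"turn":[0,0,-0.62],"travel":[0.8,-0.55,-0.05],"hand":1},
  {"turn":[0,0,-0.62],"travel":[0.8,-0.55,-0.05],"hand":1},
  {"turn":[0,0,-0.62],"travel":[0.8,-0.55,-0.05],"hand":1},
  {"turn":[0,0,-0.62],"travel":[0.8,-0.55,-0.05],"hand":1},
  {"turn":[0,0,-0.62],"travel":[0.8,-0.55,-0.05],"hand":1},
  {"turn":[0,0,-0.62],"travel":[0.8,-0.55,-0.05],"hand":1},
])

```text
time_s: 1.25
ee_pos: [0.5746, 0.3773, 0.2277]
ee_rot: [-1.997, -2.425, 0.001]
force: [0.0, 0.5, -1.3]
gripper_width: 0.0854
gripper_force: 0.0
```

Run:
```python
from h import *
s=readout.read_state(); Rm=R.from_rotvec(s["ee_rot"]).as_matrix(); print(s["time_s"],s["ee_pos"],Rm.round(3),s["force"])
c=cams.capture("wrist"); cv2.imwrite("pics/w1.png",c["img"]); V=c["view"]
print("cam in tool",Rm.T@(-V[:3,:3].T@V[:3,3]-s["ee_pos"]), (V[:3,:3]@Rm).round(3),c["intrinsics"][0])
print(proj(c,[[.582,.373,.08],[.5585,.2397,.02]]))
```

```text
1.25 [0.57462771 0.37731684 0.2277449 ] [[-0.192  0.981 -0.001]
 [ 0.981  0.192 -0.   ]
 [ 0.    -0.001 -1.   ]] [ 0.04911383  0.52485511 -1.30363252]
cam in tool [ 0.07618114  0.0011418  -0.12562628] [[ 0.001  1.    -0.001]
 [-0.955  0.001 -0.298]
 [-0.298  0.002  0.955]] [335.72370865   0.         318.07060707]
[[323.93303916 241.03483371]
 [279.4069218  332.66060363]]
```

View pics/w1.png

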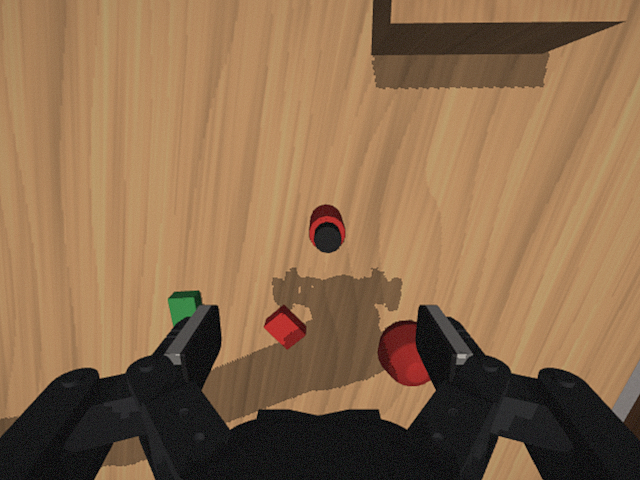

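The wrist view shows the bottle cap at (328,237), the red tablet at (285,327) and the green one at (185,307). Predictions were within 4 px.

```bash
cat >> h.py <<'E'
def moments(m):
    M=cv2.moments(m,True); return (M['m10']/M['m00'],M['m01']/M['m00'])
def want(p,yaw=None):
    s=readout.read_state(); d=(np.array(p)-s["ee_pos"])/.4
    Rm=R.from_rotvec(s["ee_rot"]).as_matrix(); a=np.degrees(np.arctan2(Rm[1,1],Rm[0,1]))
    print("t",round(s["time_s"],1),"ee",s["ee_pos"].round(4),"ydir",a.round(1),"travel",d.round(3), "" if yaw is None else ("turn",round(((yaw-a+90)%180-90)/90,3)))
E
python3 - <<'E'
from h import *
c=cams.capture("wrist"); i=c["img"]
m=(i[200:260,300:350].max(2)<45).astype('uint8'); b=blobs(m,20)[0]
(u,v),r=cv2.minEnclosingCircle(b); print(u+300,v+200,r); p=ray(c,[u+300,v+200],.08)[0]; print(p)
want([*p,.046])
E
```

```text
328.4262294769287 239.79508209228516 14.87864875793457
[0.58396159 0.37700218]
t 1.4 ee [0.5725 0.3803 0.2281] ydir 11.3 travel [ 0.029 -0.008 -0.455]
```

Request:
move_arm([
  {"turn":[0,0,0],"travel":[0.029,-0.007,-0.1],"hand":1},
  {"turn":[0,0,0],"travel":[0.029,-0.007,-0.2],"hand":1},
  {"turn":[0,0,0],"travel":[0.029,-0.007,-0.3],"hand":1},
  {"turn":[0,0,0],"travel":[0.029,-0.007,-0.4],"hand":1},
  {"turn":[0,0,0],"travel":[0.029,-0.007,-0.455],"hand":1},
  {"turn":[0,0,0],"travel":[0.029,-0.007,-0.455],"hand":1},
  {"turn":[0,0,0],"travel":[0.029,-0.007,-0.455],"hand":-1},
  {"turn":[0,0,0],"travel":[0.029,-0.007,-0.455],"hand":-1},
  {"turn":[0,0,0],"travel":[0.029,-0.007,-0.455],"hand":-1},
  {"turn":[0,0,0],"travel":[0.029,-0.007,-0.455],"hand":-1},
  {"turn":[0,0,0],"travel":[0.029,-0.007,-0.455],"hand":-1},
  {"turn":[0,0,0],"travel":[0.029,-0.007,-0.455],"hand":-1},
], squeeze=50)

```text
time_s: 2.35
ee_pos: [0.5868, 0.3764, 0.049]
ee_rot: [1.994, 2.427, 0.006]
force: [-2.1, -0.2, 7.7]
gripper_width: 0.0325
gripper_force: 49.9
```

Run:
```python
from h import *
want([.58,0.1,.2])
s=readout.read_state(); print(s["gripper_width"],s["gripper_force"],s["force"])
```

```text
t 2.4 ee [0.5868 0.3764 0.049 ] ydir 11.2 travel [-0.017 -0.691  0.377] 
0.032480674565648494 49.86270189285278 [-2.09756248 -0.15564885  7.70724477]
```

Run:
```python
from h import *
c=cams.capture("top"); i=cv2.imread("pics/top0.png"); h=cv2.cvtColor(i,cv2.COLOR_BGR2HSV)
w=cv2.inRange(h,(0,0,60),(180,90,255))|mask(i,'blue',120,40)
w[:185]=0; w[295:]=0; w[:,:270]=0; w[:,390:]=0
k=blobs(w,300); print(len(k)); k=np.vstack(k)
b=ray(c,cv2.boxPoints(cv2.minAreaRect(k)),.027)
e=b[1]-b[0]; f=b[2]-b[1]; print('centre',b.mean(0),np.linalg.norm(e),np.linalg.norm(f),np.degrees(np.arctan2(e[1],e[0])),np.degrees(np.arctan2(f[1],f[0])))
kb=blobs(mask(i,'blue',120,40),300)[0]; b=ray(c,cv2.boxPoints(cv2.minAreaRect(kb)),.028)
e=b[1]-b[0]; f=b[2]-b[1]; print('bay',b.mean(0),np.linalg.norm(e),np.linalg.norm(f),np.degrees(np.arctan2(e[1],e[0])),np.degrees(np.arctan2(f[1],f[0])))
```

```text
1
centre [ 0.55604926 -0.00752702] 0.1711755010667029 0.15239968130300252 -77.59658070138714 -168.11809481390154
bay [ 0.50840804 -0.01938694] 0.1649064905040599 0.05416019590969938 -77.35183283019795 -167.86303465258305
```

Request:
move_arm([
  {"turn":[0,0,0],"travel":[0,0,0.08],"hand":-1},
  {"turn":[0,0,0],"travel":[0,0,0.18],"hand":-1},
  {"turn":[0,0,0],"travel":[0,-0.05,0.28],"hand":-1},
  {"turn":[0,0,0],"travel":[0,-0.13,0.36],"hand":-1},
  {"turn":[0,0,0],"travel":[0,-0.22,0.38],"hand":-1},
  {"turn":[0,0,0],"travel":[0,-0.31,0.38],"hand":-1},
  {"turn":[0,0,0],"travel":[0,-0.4,0.38],"hand":-1},
  {"turn":[0,0,0],"travel":[0,-0.48,0.38],"hand":-1},
  {"turn":[0,0,0],"travel":[0,-0.5,0.38],"hand":-1},
  {"turn":[0,0,0],"travel":[0,-0.5,0.38],"hand":-1},
])

```text
time_s: 3.23
ee_pos: [0.5864, 0.1702, 0.1991]
ee_rot: [2.002, 2.418, -0.002]
force: [0.3, 0.9, -0.6]
gripper_width: 0.0323
gripper_force: 50.0
```

Run:
```python
from h import *
want([.58,0.1,.2])
s=readout.read_state(); print(s["gripper_width"],s["gripper_force"],s["force"])
c=cams.capture("wrist"); cv2.imwrite("pics/w2.png",c["img"]); np.savez("w2.npz",**c)
```

```text
t 3.2 ee [0.5864 0.1702 0.1991] ydir 10.7 travel [-0.016 -0.175  0.002] 
0.03234411220545439 49.95202124118805 [ 0.34967565  0.90958907 -0.64423418]
```

View pics/w2.png

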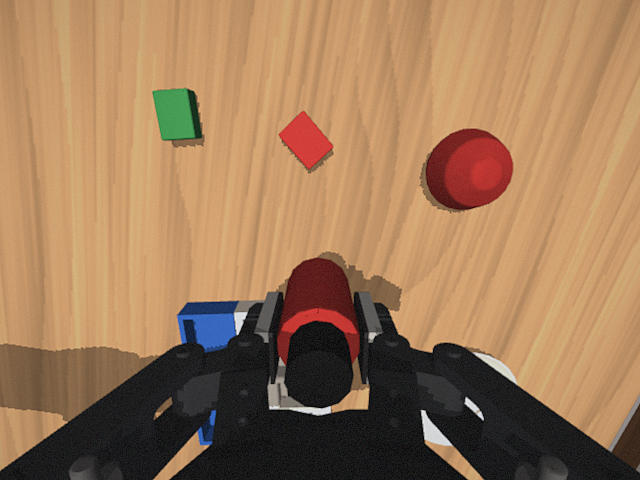

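The wrist view shows the bottle held upright between the jaws. Red is at (306,140) and green at (178,115). I'll place the bottle at bay y=+52 mm.

Request:
move_arm([
  {"turn":[0,0,0.015],"travel":[-0.055,-0.085,0],"hand":-1},
  {"turn":[0,0,0.015],"travel":[-0.11,-0.17,-0.02],"hand":-1},
  {"turn":[0,0,0.015],"travel":[-0.165,-0.26,-0.06],"hand":-1},
  {"turn":[0,0,0.015],"travel":[-0.221,-0.344,-0.12],"hand":-1},
  {"turn":[0,0,0.015],"travel":[-0.221,-0.344,-0.15],"hand":-1},
  {"turn":[0,0,0.015],"travel":[-0.221,-0.344,-0.2],"hand":-1},
  {"turn":[0,0,0.015],"travel":[-0.221,-0.344,-0.25],"hand":-1},
  {"turn":[0,0,0.015],"travel":[-0.221,-0.344,-0.3],"hand":-1},
  {"turn":[0,0,0.015],"travel":[-0.221,-0.344,-0.33],"hand":-1},
  {"turn":[0,0,0.015],"travel":[-0.221,-0.344,-0.355],"hand":-1},
  {"turn":[0,0,0.015],"travel":[-0.221,-0.344,-0.358],"hand":-1},
  {"turn":[0,0,0.015],"travel":[-0.221,-0.344,-0.358],"hand":-1},
])

```text
time_s: 4.28
ee_pos: [0.4978, 0.0393, 0.0549]
ee_rot: [-1.963, -2.452, -0.001]
force: [0.4, 0.4, -1.1]
gripper_width: 0.0328
gripper_force: 50.8
```

Run:
```python
from h import *
want([.498,0.0325,.055])
s=readout.read_state(); print(s["gripper_width"],s["gripper_force"],s["force"])
c=np.load("w2.npz")
for n in("red","green"):
    for k in blobs(mask(c["img"],n,120,60),300):
        b=ray(c,cv2.boxPoints(cv2.minAreaRect(k)),.02); e=b[1]-b[0]; f=b[2]-b[1]
        print(n,b.mean(0).round(4),np.linalg.norm(e).round(4),np.linalg.norm(f).round(4),np.degrees(np.arctan2(e[1],e[0])).round(1))
```

```text
t 4.3 ee [0.4978 0.0393 0.0549] ydir 12.7 travel [ 0.    -0.017  0.   ] 
0.03277638299921408 50.76188027858734 [ 0.37649977  0.37379347 -1.12658816]
red [0.7109 0.2428] 0.0689 0.0729 57.7
red [0.6051 0.079 ] 0.0795 0.1188 13.5
red [0.5643 0.2422] 0.0296 0.0397 50.1
green [0.4512 0.2415] 0.0292 0.0413 19.7
```

Request:
move_arm([
  {"turn":[0,0,0],"travel":[0,-0.015,0],"hand":-1},
  {"turn":[0,0,0],"travel":[0,-0.015,-0.003],"hand":-1},
  {"turn":[0,0,0],"travel":[0,-0.015,-0.005],"hand":-1},
  {"turn":[0,0,0],"travel":[0,-0.015,-0.005],"hand":0.3},
  {"turn":[0,0,0],"travel":[0,-0.015,-0.005],"hand":0.6},
  {"turn":[0,0,0],"travel":[0,-0.015,-0.005],"hand":0.8},
  {"turn":[0,0,0],"travel":[0,-0.015,0.03],"hand":0.8},
  {"turn":[0,0,0],"travel":[0,-0.015,0.1],"hand":0.8},
  {"turn":[0,0,0],"travel":[0,-0.015,0.2],"hand":0.8},
  {"turn":[0,0,0],"travel":[0,-0.07,0.3],"hand":1},
  {"turn":[0,0,0],"travel":[0,-0.16,0.38],"hand":1},
  {"turn":[0,0,0],"travel":[0,-0.26,0.4],"hand":1},
])

```text
time_s: 5.28
ee_pos: [0.4997, -0.0565, 0.217]
ee_rot: [1.954, 2.453, 0.01]
force: [1.0, -0.2, -0.3]
gripper_width: 0.0855
gripper_force: 0.0
```

Run:
```python
from h import *
want([.577,-.344,.2])
s=readout.read_state(); print(s["gripper_width"],s["gripper_force"],s["force"])
c=cams.capture("wrist"); cv2.imwrite("pics/w3.png",c["img"]); np.savez("w3.npz",**c)
```

```text
t 5.3 ee [ 0.4997 -0.0565  0.217 ] ydir 12.9 travel [ 0.193 -0.719 -0.042] 
0.08552361062494035 0.0 [ 1.02405331 -0.22202104 -0.34048683]
```

View pics/w3.png

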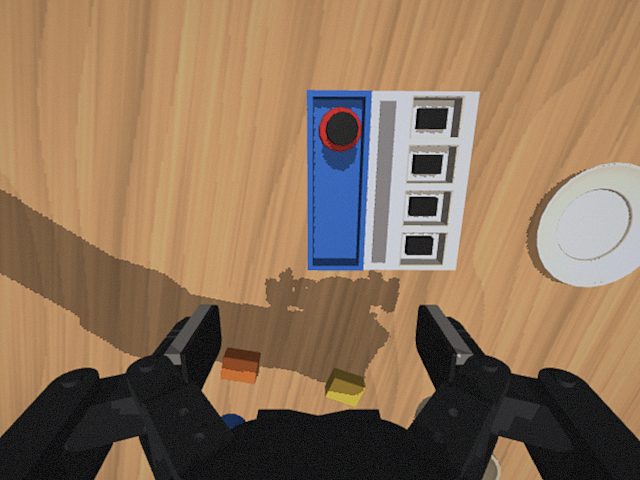

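The case is fully in view with its outline corners near (307,91), (479,91), (456,270) and (307,270). The bottle stands at (341,129).

```bash
cat >> h.py <<'E'
def rect_world(c,m,z,hint=None):
    k=np.vstack(blobs(m,100)).reshape(-1,2).astype(float); w=ray(c,k,z)
    (cx,cy),wh,a=cv2.minAreaRect((w*1000).astype(np.float32)); return np.array([cx,cy]).round(1),np.round(wh,1),round(a,1)
E
python3 - <<'E'
from h import *
c=np.load("w3.npz"); i=c["img"]; h=cv2.cvtColor(i,cv2.COLOR_BGR2HSV)
wm=cv2.inRange(h,(0,0,90),(180,60,255)); bm=mask(i,'blue',120,50)
for m in (wm,bm): m[:80]=0; m[285:]=0; m[:,:290]=0; m[:,500:]=0
wm=cv2.morphologyEx(wm,cv2.MORPH_OPEN,np.ones((3,3),np.uint8))
print(rect_world(c,wm,.026)); print(rect_world(c,bm,.028)); print(rect_world(c,wm|bm,.027))
# black pads, centroids at z=.016
pm=(i.max(2)<60).astype('uint8'); pm[:80]=0; pm[265:]=0; pm[:,:400]=0; pm[:,462:]=0
for k in blobs(pm,100):
    print(rect_world(c,cv2.drawContours(np.zeros_like(pm),[k],-1,1,-1),.016))
print('bottle cap', rect_world(c,((i.max(2)<50)*(bm*0+1)*1).astype('uint8')*np.pad(np.ones((50,50),'uint8'),((105,325),(315,275))),.085))
for n in('yellow','orange'):
  try: print(n,rect_world(c,mask(i,n,120,60),.02))
  except Exception as e: print(n,e)
E
```

```text
(array([585.7,  -2.1]), array([ 94.2, 166.7]), 12.7)
(array([513.3, -18.6]), array([ 55.2, 164.8]), 12.8)
(array([558.9,  -8.1]), array([148.6, 166.1]), 12.9)
(array([582.2,  59.9]), array([27.8, 16.3]), 13.0)
(array([591.2,  20.4]), array([27.7, 16.7]), 12.9)
(array([600., -19.]), array([27.5, 18. ]), 12.9)
(array([608.9, -58.3]), array([27.6, 19.3]), 12.8)
bottle cap (array([499.9,  30.1]), array([22.5, 21.9]), 13.0)
yellow (array([ 582.2, -257.8]), array([40.8, 19.2]), 10.2)
orange (array([ 455.9, -238.3]), array([42.6, 47.5]), 1.3)
```

Request:
move_arm([
  {"turn":[0,0,0],"travel":[0.2,-0.7,0],"hand":1},
  {"turn":[0,0,0],"travel":[0.2,-0.7,0],"hand":1},
  {"turn":[0,0,0],"travel":[0.2,-0.7,0],"hand":1},
  {"turn":[0,0,0],"travel":[0.2,-0.7,0],"hand":1},
  {"turn":[0,0,0],"travel":[0.2,-0.7,0],"hand":1},
  {"turn":[0,0,0],"travel":[0.2,-0.7,0],"hand":1},
  {"turn":[0,0,0],"travel":[0.2,-0.7,0],"hand":1},
  {"turn":[0,0,0],"travel":[0.2,-0.7,0],"hand":1},
  {"turn":[0,0,0],"travel":[0.2,-0.7,0],"hand":1},
  {"turn":[0,0,0],"travel":[0.2,-0.7,0],"hand":1},
])

```text
time_s: 6.17
ee_pos: [0.5771, -0.3375, 0.2118]
ee_rot: [-1.965, -2.449, -0.001]
force: [-0.4, 1.2, -0.1]
gripper_width: 0.0857
gripper_force: 0.0
```

Run:
```python
from h import *
c=cams.capture("wrist"); cv2.imwrite("pics/w4.png",c["img"]); np.savez("w4.npz",**c); i=c["img"]
h=cv2.cvtColor(i,cv2.COLOR_BGR2HSV); m=cv2.inRange(h,(0,0,110),(180,60,255)); m[400:]=0
for k in blobs(m,300):
    (u,v),r=cv2.minEnclosingCircle(k); print(round(u),round(v),round(r),cv2.contourArea(k),ray(c,[u,v],.062).round(4))
for n in('yellow','orange'):
    for k in blobs(mask(i,n,150,60),200): print(n,cv2.minAreaRect(k),rect_world(c,cv2.drawContours(np.zeros_like(m),[k],-1,1,-1),.02))
want([.581,-.344,.044])
```

```text
494 181 58 7926.0 [[ 0.7082 -0.2624]]
173 213 24 1603.5 [[ 0.456  -0.3452]]
317 242 23 1577.0 [[ 0.579  -0.3443]]
yellow ((341.1627197265625, 129.60946655273438), (43.53846740722656, 33.61539077758789), 22.61986541748047) (array([ 580.4, -249.4]), array([28.4, 38.6]), 80.8)
orange ((204.1538543701172, 93.23077392578125), (54.52027893066406, 36.86983108520508), 11.309932708740234) (array([ 457.2, -246.2]), array([43.7, 30.1]), 2.0)
t 6.2 ee [ 0.5775 -0.3364  0.2121] ydir 12.6 travel [ 0.009 -0.019 -0.42 ]
```

View pics/w4.png

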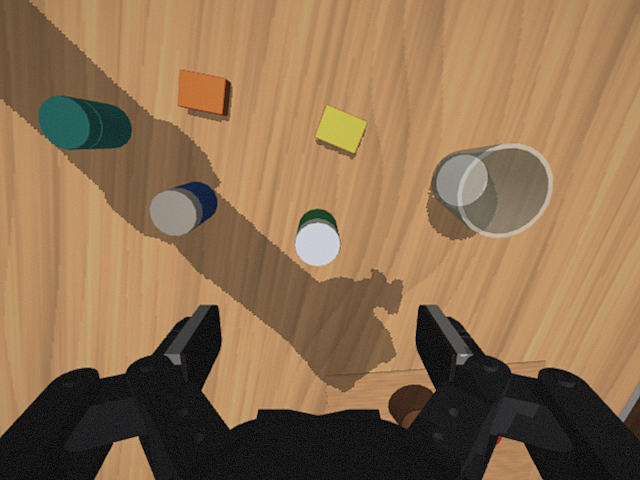

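The wrist view shows the green pot cap at (317,242), the blue cap at (173,213), the turquoise decoy at (68,123), orange at (204,93) and yellow at (341,129).

Request:
move_arm([
  {"turn":[0,0,0],"travel":[0.004,-0.02,-0.1],"hand":1},
  {"turn":[0,0,0],"travel":[0.004,-0.02,-0.2],"hand":1},
  {"turn":[0,0,0],"travel":[0.004,-0.02,-0.3],"hand":1},
  {"turn":[0,0,0],"travel":[0.004,-0.02,-0.38],"hand":1},
  {"turn":[0,0,0],"travel":[0.004,-0.02,-0.42],"hand":1},
  {"turn":[0,0,0],"travel":[0.004,-0.02,-0.42],"hand":1},
  {"turn":[0,0,0],"travel":[0.004,-0.02,-0.42],"hand":-1},
  {"turn":[0,0,0],"travel":[0.004,-0.02,-0.42],"hand":-1},
  {"turn":[0,0,0],"travel":[0.004,-0.02,-0.42],"hand":-1},
  {"turn":[0,0,0],"travel":[0.004,-0.02,-0.42],"hand":-1},
  {"turn":[0,0,0],"travel":[0.004,-0.02,-0.42],"hand":-1},
  {"turn":[0,0,0],"travel":[0.004,-0.02,-0.42],"hand":-1},
], squeeze=50)

```text
time_s: 7.22
ee_pos: [0.5803, -0.3472, 0.0472]
ee_rot: [1.963, 2.448, 0.001]
force: [-0.1, 0.5, 6.6]
gripper_width: 0.0387
gripper_force: 50.7
```

Request:
move_arm([
  {"turn":[0,0,0],"travel":[0,0,0.08],"hand":-1},
  {"turn":[0,0,0],"travel":[0,0,0.18],"hand":-1},
  {"turn":[0,0,0],"travel":[0,0.04,0.26],"hand":-1},
  {"turn":[0,0,0],"travel":[-0.03,0.12,0.3],"hand":-1},
  {"turn":[0,0,0],"travel":[-0.05,0.22,0.3],"hand":-1},
  {"turn":[0,0,0],"travel":[-0.07,0.32,0.3],"hand":-1},
  {"turn":[0,0,0],"travel":[-0.09,0.42,0.3],"hand":-1},
  {"turn":[0,0,0],"travel":[-0.11,0.52,0.3],"hand":-1},
  {"turn":[0,0,0],"travel":[-0.13,0.62,0.3],"hand":-1},
  {"turn":[0,0,0],"travel":[-0.15,0.72,0.3],"hand":-1},
  {"turn":[0,0,0],"travel":[-0.165,0.81,0.3],"hand":-1},
  {"turn":[0,0,0],"travel":[-0.165,0.81,0.3],"hand":-1},
])

```text
time_s: 8.22
ee_pos: [0.5112, -0.0115, 0.1645]
ee_rot: [-1.944, -2.459, -0.007]
force: [-0.4, 1.8, -1.5]
gripper_width: 0.0387
gripper_force: 50.6
```

Run:
```python
from h import *
c=cams.capture("wrist")
want([.513,-.0186,.052],12.85); print(readout.read_state()["gripper_width"])
```

```text
t 8.3 ee [ 0.5122 -0.0164  0.1648] ydir 13.1 travel [ 0.002 -0.006 -0.282] ('turn', np.float64(-0.003))
0.03861672235531251
```

Request:
move_arm([
  {"turn":[0,0,0],"travel":[0,-0.006,-0.06],"hand":-1},
  {"turn":[0,0,0],"travel":[0,-0.006,-0.12],"hand":-1},
  {"turn":[0,0,0],"travel":[0,-0.006,-0.17],"hand":-1},
  {"turn":[0,0,0],"travel":[0,-0.006,-0.21],"hand":-1},
  {"turn":[0,0,0],"travel":[0,-0.006,-0.25],"hand":-1},
  {"turn":[0,0,0],"travel":[0,-0.006,-0.27],"hand":-1},
  {"turn":[0,0,0],"travel":[0,-0.006,-0.28],"hand":-1},
  {"turn":[0,0,0],"travel":[0,-0.006,-0.285],"hand":-1},
  {"turn":[0,0,0],"travel":[0,-0.006,-0.285],"hand":-1},
])

```text
time_s: 9.02
ee_pos: [0.5125, -0.026, 0.0521]
ee_rot: [-1.967, -2.449, 0.001]
force: [-2.5, 0.1, 6.1]
gripper_width: 0.0388
gripper_force: 51.3
```

Request:
move_arm([
  {"turn":[0,0,0],"travel":[-0.002,0.01,0.004],"hand":-1},
  {"turn":[0,0,0],"travel":[-0.002,0.012,0.002],"hand":-1},
  {"turn":[0,0,0],"travel":[-0.002,0.012,0],"hand":0.2},
  {"turn":[0,0,0],"travel":[-0.002,0.012,0],"hand":0.6},
  {"turn":[0,0,0],"travel":[-0.002,0.012,0],"hand":0.8},
  {"turn":[0,0,0],"travel":[-0.002,0.012,0.03],"hand":0.8},
  {"turn":[0,0,0],"travel":[-0.002,0.012,0.1],"hand":0.8},
  {"turn":[0,0,0],"travel":[-0.002,0.012,0.2],"hand":0.8},
  {"turn":[0,0,0],"travel":[-0.01,-0.03,0.3],"hand":1},
  {"turn":[0,0,0],"travel":[-0.02,-0.1,0.38],"hand":1},
  {"turn":[0,0,0],"travel":[-0.04,-0.2,0.4],"hand":1},
  {"turn":[0,0,0],"travel":[-0.06,-0.3,0.4],"hand":1},
])

```text
time_s: 10.02
ee_pos: [0.4915, -0.1444, 0.2143]
ee_rot: [1.956, 2.449, 0.007]
force: [0.4, -0.7, -0.7]
gripper_width: 0.086
gripper_force: 0.0
```

Request:
move_arm([
  {"turn":[0,0,0],"travel":[-0.08,-0.5,0],"hand":1},
  {"turn":[0,0,0],"travel":[-0.08,-0.5,0],"hand":1},
  {"turn":[0,0,0],"travel":[-0.08,-0.5,0],"hand":1},
  {"turn":[0,0,0],"travel":[-0.08,-0.5,0],"hand":1},
  {"turn":[0,0,0],"travel":[-0.08,-0.5,0],"hand":1},
  {"turn":[0,0,0],"travel":[-0.08,-0.5,0],"hand":1},
  {"turn":[0,0,0],"travel":[-0.08,-0.5,0],"hand":1},
  {"turn":[0,0,0],"travel":[-0.08,-0.5,0],"hand":1},
])

```text
time_s: 10.68
ee_pos: [0.4572, -0.3429, 0.2102]
ee_rot: [-1.965, -2.45, -0.001]
force: [1.3, 0.6, -0.0]
gripper_width: 0.0856
gripper_force: 0.0
```

Run:
```python
from h import *
c=cams.capture("wrist"); cv2.imwrite("pics/w5.png",c["img"]); np.savez("w5.npz",**c); i=c["img"]
h=cv2.cvtColor(i,cv2.COLOR_BGR2HSV); m=cv2.inRange(h,(0,0,110),(180,60,255)); m[400:]=0
for k in blobs(m,300):
    (u,v),r=cv2.minEnclosingCircle(k); print(round(u),round(v),round(r),cv2.contourArea(k),ray(c,[u,v],.062).round(4))
    if abs(u-320)<60: want([*ray(c,[u,v],.062)[0],.045],12.85)
for n in('yellow','orange'):
    for k in blobs(mask(i,n,150,60),200): print(n,cv2.minAreaRect(k)[0],rect_world(c,cv2.drawContours(np.zeros_like(m),[k],-1,1,-1),.02))
```

```text
579 201 28 1919.5 [[ 0.6616 -0.2679]]
314 235 24 1616.5 [[ 0.4552 -0.3438]]
t 10.7 ee [ 0.4577 -0.342   0.2103] ydir 12.6 travel [-0.006 -0.005 -0.413] ('turn', np.float64(0.002))
638 222 40 421.0 [[ 0.7175 -0.2736]]
yellow (471.16497802734375, 153.62887573242188) (array([ 580.5, -249.1]), array([27.9, 38.1]), 80.8)
orange (337.0384521484375, 117.80769348144531) (array([ 454.6, -246.2]), array([39.5, 30.2]), 2.2)
```

Request:
move_arm([
  {"turn":[0,0,0],"travel":[-0.006,-0.005,-0.1],"hand":1},
  {"turn":[0,0,0],"travel":[-0.006,-0.005,-0.2],"hand":1},
  {"turn":[0,0,0],"travel":[-0.006,-0.005,-0.3],"hand":1},
  {"turn":[0,0,0],"travel":[-0.006,-0.005,-0.38],"hand":1},
  {"turn":[0,0,0],"travel":[-0.006,-0.005,-0.415],"hand":1},
  {"turn":[0,0,0],"travel":[-0.006,-0.005,-0.415],"hand":1},
  {"turn":[0,0,0],"travel":[-0.006,-0.005,-0.415],"hand":-1},
  {"turn":[0,0,0],"travel":[-0.006,-0.005,-0.415],"hand":-1},
  {"turn":[0,0,0],"travel":[-0.006,-0.005,-0.415],"hand":-1},
  {"turn":[0,0,0],"travel":[-0.006,-0.005,-0.415],"hand":-1},
  {"turn":[0,0,0],"travel":[-0.006,-0.005,-0.415],"hand":-1},
  {"turn":[0,0,0],"travel":[-0.006,-0.005,-0.415],"hand":-1},
], squeeze=50)

```text
time_s: 11.73
ee_pos: [0.4559, -0.3463, 0.0466]
ee_rot: [1.963, 2.448, 0.001]
force: [-0.8, 0.7, 6.7]
gripper_width: 0.0389
gripper_force: 50.6
```

Request:
move_arm([
  {"turn":[0,0,0],"travel":[0,0,0.08],"hand":-1},
  {"turn":[0,0,0],"travel":[0,0,0.18],"hand":-1},
  {"turn":[0,0,0],"travel":[0.01,0.04,0.26],"hand":-1},
  {"turn":[0,0,0],"travel":[0.03,0.12,0.3],"hand":-1},
  {"turn":[0,0,0],"travel":[0.05,0.21,0.3],"hand":-1},
  {"turn":[0,0,0],"travel":[0.08,0.31,0.3],"hand":-1},
  {"turn":[0,0,0],"travel":[0.1,0.41,0.3],"hand":-1},
  {"turn":[0,0,0],"travel":[0.13,0.51,0.3],"hand":-1},
  {"turn":[0,0,0],"travel":[0.155,0.61,0.3],"hand":-1},
  {"turn":[0,0,0],"travel":[0.175,0.688,0.3],"hand":-1},
  {"turn":[0,0,0],"travel":[0.175,0.688,0.3],"hand":-1},
  {"turn":[0,0,0],"travel":[0.175,0.688,0.3],"hand":-1},
])

```text
time_s: 12.73
ee_pos: [0.5252, -0.0672, 0.1648]
ee_rot: [-1.957, -2.456, -0.002]
force: [0.3, -1.1, -1.8]
gripper_width: 0.0388
gripper_force: 50.7
```

Run:
```python
from h import *
c=cams.capture("wrist");cv2.imwrite("pics/w6.png",c["img"])
want([.5246,-.0693,.052],12.85); print(readout.read_state()["gripper_width"])
```

```text
t 12.8 ee [ 0.5246 -0.0699  0.1648] ydir 12.6 travel [-0.     0.001 -0.282] ('turn', np.float64(0.002))
0.038981567433605716
```

Request:
move_arm([
  {"turn":[0,0,0],"travel":[0,0,-0.06],"hand":-1},
  {"turn":[0,0,0],"travel":[0,0,-0.12],"hand":-1},
  {"turn":[0,0,0],"travel":[0,0,-0.17],"hand":-1},
  {"turn":[0,0,0],"travel":[0,0,-0.19],"hand":-1},
  {"turn":[0,0,0],"travel":[0,0,-0.19],"hand":-1},
])

```text
time_s: 13.2
ee_pos: [0.5231, -0.0722, 0.0871]
ee_rot: [-1.968, -2.445, 0.005]
force: [0.3, 0.2, -1.1]
gripper_width: 0.0389
gripper_force: 50.7
```

Run:
```python
from h import *
want([.5246,-.0693,.052],12.85); c=cams.capture("wrist"); want([.5246,-.0693,.052],12.85)
```

```text
t 13.2 ee [ 0.5231 -0.0722  0.0871] ydir 12.3 travel [ 0.004  0.007 -0.088] ('turn', np.float64(0.006))
t 13.2 ee [ 0.5242 -0.0721  0.0884] ydir 12.4 travel [ 0.001  0.007 -0.091] ('turn', np.float64(0.005))
```

Request:
move_arm([
  {"turn":[0,0,0.004],"travel":[0.002,0.006,-0.03],"hand":-1},
  {"turn":[0,0,0.004],"travel":[0.002,0.006,-0.06],"hand":-1},
  {"turn":[0,0,0.004],"travel":[0.002,0.006,-0.08],"hand":-1},
  {"turn":[0,0,0.004],"travel":[0.002,0.006,-0.09],"hand":-1},
  {"turn":[0,0,0.004],"travel":[0.002,0.006,-0.095],"hand":-1},
  {"turn":[0,0,0.004],"travel":[0.002,0.006,-0.095],"hand":-1},
])

```text
time_s: 13.75
ee_pos: [0.5288, -0.0752, 0.0624]
ee_rot: [1.959, 2.439, 0.007]
force: [-17.0, -4.5, 65.2]
gripper_width: 0.0391
gripper_force: 69.1
```

Request:
move_arm([
  {"turn":[0,0,0],"travel":[0,0,0.04],"hand":-1},
  {"turn":[0,0,0],"travel":[-0.005,0.015,0.1],"hand":-1},
  {"turn":[0,0,0],"travel":[-0.01,0.03,0.15],"hand":-1},
  {"turn":[0,0,0],"travel":[-0.01,0.03,0.15],"hand":-1},
  {"turn":[0,0,0],"travel":[-0.01,0.03,0.15],"hand":-1},
])

```text
time_s: 14.17
ee_pos: [0.5231, -0.0565, 0.113]
ee_rot: [1.955, 2.453, 0.005]
force: [-1.0, -0.5, -1.8]
gripper_width: 0.0387
gripper_force: 62.0
```

Run:
```python
from h import *
for n in range(4):
    c=cams.capture("wrist"); want([.5225,-.06,.052],12.85)
s=readout.read_state(); print(s["force"],s["gripper_width"],s["q"])
cv2.imwrite("pics/w7.png",c["img"]); cv2.imwrite("pics/s7.png",cams.capture("scene")["img"][150:330,210:420])
a=cv2.resize(cv2.imread("pics/s7.png"),None,fx=1.7,fy=1.7); b=cv2.resize(c["img"],None,fx=.65,fy=.65)
o=np.zeros((312,790,3),np.uint8); o[:306,:357]=a; o[:,362:362+416]=b; cv2.imwrite("pics/v7.png",o)
```

```text
t 14.2 ee [ 0.5222 -0.0566  0.1117] ydir 12.9 travel [ 0.001 -0.008 -0.149] ('turn', np.float64(-0.0))
t 14.3 ee [ 0.5215 -0.0566  0.1108] ydir 12.9 travel [ 0.002 -0.008 -0.147] ('turn', np.float64(-0.0))
t 14.3 ee [ 0.5212 -0.0566  0.1102] ydir 12.8 travel [ 0.003 -0.008 -0.145] ('turn', np.float64(0.0))
t 14.4 ee [ 0.5211 -0.0566  0.1099] ydir 12.8 travel [ 0.004 -0.009 -0.145] ('turn', np.float64(0.0))
[ 0.09392372 -0.25961319 -2.30281113] 0.038429287859943956 [-0.10167866  0.62258729  0.25521765  1.94064093 -0.25863501  0.61134861
  0.54496062]
```

View pics/v7.png

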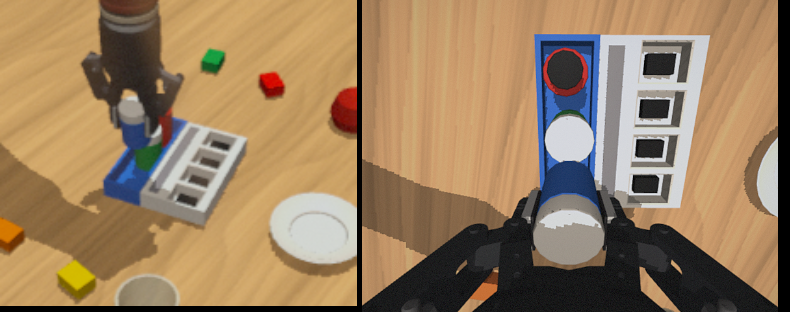

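The crop shows the bottle and green pot standing in the bay. The blue pot is still upright in the jaws.

Run:
```python
from h import *
c=cams.capture("wrist"); i=c["img"]; h=cv2.cvtColor(i,cv2.COLOR_BGR2HSV)
s=readout.read_state(); print(s["ee_pos"])
m=cv2.inRange(h,(0,0,100),(180,60,255)); 
B=np.array([513.2,-18.5]); a=np.radians(12.85); Rc=np.array([[np.cos(a),np.sin(a)],[-np.sin(a),np.cos(a)]])
def show(box,z,t):
    q=np.zeros_like(m); u0,v0,u1,v1=box; q[v0:v1,u0:u1]=m[v0:v1,u0:u1]; k=blobs(q,100)[0]
    e=cv2.fitEllipse(cv2.convexHull(k)); p=ray(c,e[0],z)[0]*1000; print(t,np.round(e,0) if 0 else e[0],e[1],p.round(1),'bay frame',(Rc@(p-B)).round(1))
show((270,160,370,260),.067,'green')
show((255,320,380,410),.1254,'blue')
wm=m.copy(); wm[:,:368]=0; wm[:40]=0; wm[330:]=0; wm[:,550:]=0
print(rect_world(c,wm,.026)); bm=mask(i,'blue',120,50); bm[300:]=0
k=blobs(bm,500)[0]; print(rect_world(c,cv2.drawContours(bm*0,[k],-1,1,-1),.028))
```

```text
[ 0.52111216 -0.05639606  0.10971499]
green (319.12396240234375, 214.21192932128906) (75.72991180419922, 77.80023956298828) [513.9 -17. ] bay frame [1.  1.3]
blue (318.1067199707031, 355.1883850097656) (105.95149230957031, 113.25624084472656) [522.9 -58.4] bay frame [  0.6 -41.1]
(array([586.1,  -1.8]), array([ 93.3, 166.1]), 12.9)
(array([512.3, -10.1]), array([ 58.7, 148.5]), 12.9)
```

Run:
```python
from h import *
for f in("w6","w7"):
    i=cv2.imread(f"pics/{f}.png"); h=cv2.cvtColor(i,cv2.COLOR_BGR2HSV); m=cv2.inRange(h,(0,0,100),(180,60,255)); m[:320]=0;m[:,:250]=0;m[:,390:]=0
    k=blobs(m,500)[0]; print(f,cv2.fitEllipse(cv2.convexHull(k)),cv2.boundingRect(k))
a=cv2.imread("pics/w6.png")[120:440,160:480]; b=cv2.imread("pics/w7.png")[120:440,160:480]
cv2.imwrite("pics/cmp.png",np.hstack([a,b]))
```

```text
w6 ((317.4774475097656, 344.0034484863281), (91.95928955078125, 102.5898208618164), 93.98336791992188) (268, 320, 101, 70)
w7 ((317.9712829589844, 355.3314208984375), (105.70105743408203, 112.8560562133789), 89.6611099243164) (263, 320, 110, 87)
```

View pics/cmp.png

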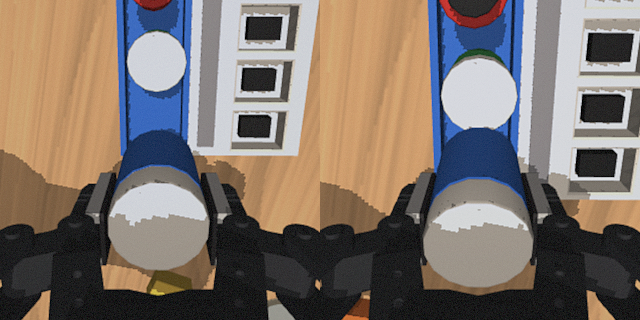

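The pot's underside had caught the end wall and the pot slid about 10 mm up in the grip. I'll re-aim it at bay y of about -46 mm.

Request:
move_arm([
  {"turn":[0,0,0],"travel":[0.004,-0.015,0],"hand":-1},
  {"turn":[0,0,0],"travel":[0.006,-0.027,-0.015],"hand":-1},
  {"turn":[0,0,0],"travel":[0.006,-0.027,-0.03],"hand":-1},
  {"turn":[0,0,0],"travel":[0.006,-0.027,-0.045],"hand":-1},
  {"turn":[0,0,0],"travel":[0.006,-0.027,-0.045],"hand":-1},
  {"turn":[0,0,0],"travel":[0.006,-0.027,-0.045],"hand":-1},
  {"turn":[0,0,0],"travel":[0.006,-0.027,-0.045],"hand":-1},
])

```text
time_s: 15.05
ee_pos: [0.524, -0.0666, 0.0924]
ee_rot: [-1.957, -2.457, 0.0]
force: [0.2, 0.0, -1.5]
gripper_width: 0.0387
gripper_force: 62.0
```

Run:
```python
from h import *
for n in range(2):
    c=cams.capture("wrist"); want([.5235,-.067,.0625],12.85)
i=c["img"]; h=cv2.cvtColor(i,cv2.COLOR_BGR2HSV); m=cv2.inRange(h,(0,0,100),(180,60,255)); m[:285]=0;m[:,:250]=0;m[:,390:]=0
k=blobs(m,500)[0]; print(cv2.boundingRect(k)); cv2.imwrite("pics/w8.png",i); print(readout.read_state()["force"])
```

```text
t 15.1 ee [ 0.5241 -0.0666  0.0927] ydir 12.9 travel [-0.002 -0.001 -0.075] ('turn', np.float64(-0.001))
t 15.2 ee [ 0.5242 -0.0667  0.0928] ydir 12.9 travel [-0.002 -0.001 -0.076] ('turn', np.float64(-0.001))
(263, 299, 110, 108)
[-0.77112634  0.33177323 -0.91134348]
```

Steady and on target. I'll descend gently.

Request:
move_arm([
  {"turn":[0,0,0],"travel":[-0.002,0,-0.015],"hand":-1},
  {"turn":[0,0,0],"travel":[-0.002,0,-0.03],"hand":-1},
  {"turn":[0,0,0],"travel":[-0.002,0,-0.045],"hand":-1},
  {"turn":[0,0,0],"travel":[-0.002,0,-0.06],"hand":-1},
  {"turn":[0,0,0],"travel":[-0.002,0,-0.065],"hand":-1},
  {"turn":[0,0,0],"travel":[-0.002,0,-0.065],"hand":-1},
  {"turn":[0,0,0],"travel":[-0.002,0,-0.065],"hand":-1},
])

```text
time_s: 15.73
ee_pos: [0.5231, -0.0669, 0.0664]
ee_rot: [-1.958, -2.456, 0.0]
force: [0.1, 0.1, -0.0]
gripper_width: 0.0388
gripper_force: 62.0
```

Request:
move_arm([
  {"turn":[0,0,0],"travel":[0,0,-0.005],"hand":-1},
  {"turn":[0,0,0],"travel":[0,0,-0.01],"hand":-1},
  {"turn":[0,0,0],"travel":[0,0,-0.014],"hand":-1},
  {"turn":[0,0,0],"travel":[0,0,-0.014],"hand":-1},
  {"turn":[0,0,0],"travel":[0,0,-0.014],"hand":-1},
])

```text
time_s: 16.15
ee_pos: [0.5231, -0.0668, 0.061]
ee_rot: [-1.958, -2.457, 0.0]
force: [0.3, -0.9, -1.8]
gripper_width: 0.0392
gripper_force: 62.0
```

Request:
move_arm([
  {"turn":[0,0,0],"travel":[0,0,-0.004],"hand":-1},
  {"turn":[0,0,0],"travel":[0,0,-0.008],"hand":-1},
  {"turn":[0,0,0],"travel":[0,0,-0.01],"hand":-1},
  {"turn":[0,0,0],"travel":[0,0,-0.01],"hand":-1},
])

```text
time_s: 16.48
ee_pos: [0.523, -0.0668, 0.0568]
ee_rot: [-1.958, -2.456, 0.0]
force: [-0.0, -0.4, -1.9]
gripper_width: 0.039
gripper_force: 62.0
```

Request:
move_arm([
  {"turn":[0,0,0],"travel":[0,0,-0.004],"hand":-1},
  {"turn":[0,0,0],"travel":[0,0,-0.008],"hand":-1},
  {"turn":[0,0,0],"travel":[0,0,-0.012],"hand":-1},
  {"turn":[0,0,0],"travel":[0,0,-0.012],"hand":-1},
  {"turn":[0,0,0],"travel":[0,0,-0.012],"hand":-1},
])

```text
time_s: 16.9
ee_pos: [0.5231, -0.0668, 0.0521]
ee_rot: [-1.958, -2.457, 0.0]
force: [-0.9, 0.5, -1.0]
gripper_width: 0.0387
gripper_force: 62.0
```

Run:
```python
from h import *
c=cams.capture("scene"); i=c["img"]; want([.5,0,.3]); print(readout.read_state()["force"])
cv2.imwrite("pics/s9.png",cv2.resize(i[200:290,265:365],None,fx=6,fy=6,interpolation=cv2.INTER_CUBIC))
```

```text
t 16.9 ee [ 0.5232 -0.0668  0.0522] ydir 12.9 travel [-0.058  0.167  0.62 ] 
[ 0.35594482  0.50923359 -1.25554508]
```

View pics/s9.png

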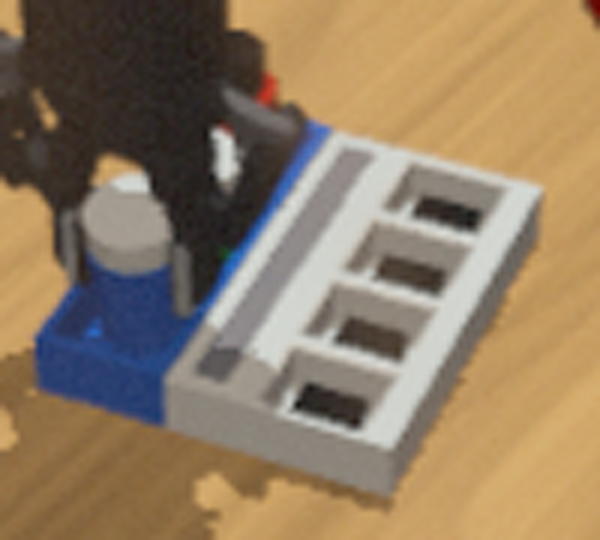

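The scene crop shows the blue pot inside the bay walls, nearly down, with its cap at (127,230).

Request:
move_arm([
  {"turn":[0,0,0],"travel":[0,0,-0.004],"hand":-1},
  {"turn":[0,0,0],"travel":[0,0,-0.008],"hand":-1},
  {"turn":[0,0,0],"travel":[0,0,-0.01],"hand":-1},
  {"turn":[0,0,0],"travel":[0,0,-0.01],"hand":-1},
])

```text
time_s: 17.28
ee_pos: [0.523, -0.0668, 0.048]
ee_rot: [-1.958, -2.456, 0.0]
force: [0.4, -0.2, -1.6]
gripper_width: 0.0388
gripper_force: 62.0
```

Request:
move_arm([
  {"turn":[0,0,0],"travel":[0,0,-0.003],"hand":-1},
  {"turn":[0,0,0],"travel":[0,0,-0.003],"hand":-0.1},
  {"turn":[0,0,0],"travel":[0,0,-0.003],"hand":0.1},
  {"turn":[0,0,0],"travel":[0,0,-0.003],"hand":0.4},
  {"turn":[0,0,0],"travel":[0,0,-0.003],"hand":0.8},
  {"turn":[0,0,0],"travel":[0,0,0.03],"hand":0.8},
  {"turn":[0,0,0],"travel":[0,0,0.1],"hand":0.8},
  {"turn":[0,0,0],"travel":[0,0,0.2],"hand":0.8},
  {"turn":[0,0,0],"travel":[0,-0.06,0.3],"hand":1},
  {"turn":[0,0,0],"travel":[0,-0.14,0.38],"hand":1},
  {"turn":[0,0,0],"travel":[0,-0.2,0.42],"hand":1},
  {"turn":[0,0,0],"travel":[0,-0.2,0.42],"hand":1},
])

```text
time_s: 18.28
ee_pos: [0.525, -0.1563, 0.2224]
ee_rot: [1.961, 2.435, 0.0]
force: [-0.7, -0.5, 0.3]
gripper_width: 0.0855
gripper_force: 0.0
```

Run:
```python
from h import *
c=cams.capture("wrist"); i=c["img"]; np.savez("w10.npz",**c); cv2.imwrite("pics/w10.png",i)
h=cv2.cvtColor(i,cv2.COLOR_BGR2HSV); m=cv2.inRange(h,(0,0,100),(180,60,255))
B=np.array([513.2,-18.5]); a=np.radians(12.85); Rc=np.array([[np.cos(a),np.sin(a)],[-np.sin(a),np.cos(a)]])
for k in blobs(m,400):
    (u,v),ax,_=cv2.fitEllipse(cv2.convexHull(k)); p=ray(c,[u,v],.067)[0]*1000; print(round(u),round(v),np.round(ax),p.round(1),'bay',(Rc@(p-B)).round(1))
for n in('yellow','orange'):
    for k in blobs(mask(i,n,150,60),200): print(n,cv2.minAreaRect(k)[0],rect_world(c,cv2.drawContours(np.zeros_like(m),[k],-1,1,-1),.02))
want([.58,-.24,.2],-9)
```

```text
419 74 [140. 230.] [576.5 -20.3] bay [ 61.3 -15.8]
623 108 [125. 166.] [740.   -8.5] bay [223.3 -40.7]
340 51 [53. 60.] [514.1 -18.2] bay [0.9 0.1]
338 113 [50. 54.] [522.8 -59.9] bay [  0.2 -42.5]
orange (233.33920288085938, 281.1851501464844) (array([ 456. , -242.1]), array([41.1, 36.9]), 2.2)
t 18.3 ee [ 0.524  -0.152   0.2196] ydir 12.5 travel [ 0.14  -0.22  -0.049] ('turn', np.float64(-0.239))
```

View pics/w10.png

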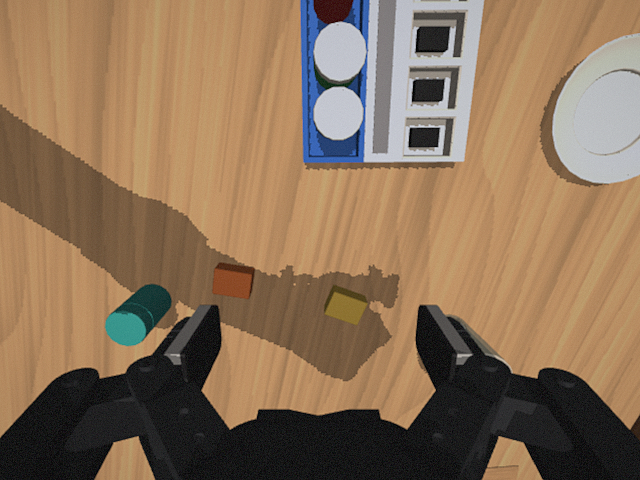

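All three paints stand in the bay. Yellow is at (347,305) and orange at (233,281). Now I'll line up over yellow.

Request:
move_arm([
  {"turn":[0,0,0.76],"travel":[0.14,-0.24,-0.05],"hand":1},
  {"turn":[0,0,0.76],"travel":[0.14,-0.24,-0.05],"hand":1},
  {"turn":[0,0,0.76],"travel":[0.14,-0.24,-0.05],"hand":1},
  {"turn":[0,0,0.76],"travel":[0.14,-0.24,-0.05],"hand":1},
  {"turn":[0,0,0.76],"travel":[0.14,-0.24,-0.05],"hand":1},
  {"turn":[0,0,0.76],"travel":[0.14,-0.24,-0.05],"hand":1},
  {"turn":[0,0,0.76],"travel":[0.14,-0.24,-0.05],"hand":1},
  {"turn":[0,0,0.76],"travel":[0.14,-0.24,-0.05],"hand":1},
  {"turn":[0,0,0.76],"travel":[0.14,-0.24,-0.05],"hand":1},
  {"turn":[0,0,0.76],"travel":[0.14,-0.24,-0.05],"hand":1},
  {"turn":[0,0,0.76],"travel":[0.14,-0.24,-0.05],"hand":1},
  {"turn":[0,0,0.76],"travel":[0.14,-0.24,-0.05],"hand":1},
])

```text
time_s: 19.33
ee_pos: [0.5789, -0.2417, 0.1952]
ee_rot: [-0.24, -3.131, -0.002]
force: [0.3, -0.0, 0.1]
gripper_width: 0.0854
gripper_force: 0.0
```

```bash
cat >> h.py <<'E'
def tablet(name,near,smin=150,file=None):
    cams.capture("wrist"); c=cams.capture("wrist"); i=c["img"]
    if file: cv2.imwrite(file,i)
    best=None
    for k in blobs(mask(i,name,smin,60),200):
        # top face: brighter part
        m=cv2.drawContours(np.zeros(i.shape[:2],np.uint8),[k],-1,1,-1); v=i.max(2); t=cv2.threshold(v[m>0].reshape(-1,1),0,255,cv2.THRESH_OTSU)[0]
        for lab,mm in(("all",m),("bright",((v>t)*m).astype(np.uint8))):
            try: r=rect_world(c,cv2.morphologyEx(mm,cv2.MORPH_CLOSE,np.ones((3,3),np.uint8)),.02)
            except Exception: continue
            if np.linalg.norm(r[0]/1000-near)<.05: print(name,lab,r,np.round(cv2.minAreaRect(k)[0])); 
    return c
E
python3 - <<'E'
from h import *
c=tablet("yellow",[.58,-.249],file="pics/y1.png"); want([.5805,-.2492,.026],80.8)
E
```

```text
yellow all (array([ 580.5, -248. ]), array([28.2, 37.2]), 81.3) [311. 228.]
yellow bright (array([ 580.5, -248. ]), array([28.1, 37.2]), 81.3) [311. 228.]
t 19.4 ee [ 0.5791 -0.242   0.1956] ydir 81.3 travel [ 0.004 -0.018 -0.424] ('turn', np.float64(-0.005))
```

Request:
move_arm([
  {"turn":[0,0,0],"travel":[0.0035,-0.015,-0.1],"hand":0.5},
  {"turn":[0,0,0],"travel":[0.0035,-0.015,-0.2],"hand":0.5},
  {"turn":[0,0,0],"travel":[0.0035,-0.015,-0.3],"hand":0.5},
  {"turn":[0,0,0],"travel":[0.0035,-0.015,-0.37],"hand":0.5},
  {"turn":[0,0,0],"travel":[0.0035,-0.015,-0.41],"hand":0.5},
  {"turn":[0,0,0],"travel":[0.0035,-0.015,-0.424],"hand":0.5},
  {"turn":[0,0,0],"travel":[0.0035,-0.015,-0.424],"hand":0.5},
  {"turn":[0,0,0],"travel":[0.0035,-0.015,-0.424],"hand":0.5},
])

```text
time_s: 20.1
ee_pos: [0.5814, -0.249, 0.0274]
ee_rot: [0.239, 3.131, -0.001]
force: [0.7, -0.0, -0.9]
gripper_width: 0.0639
gripper_force: 0.0
```

Run:
```python
from h import *
c=tablet("yellow",[.58,-.249]); want([.5805,-.248,.026],81.3); print(readout.read_state()["gripper_width"])
```

```text
yellow all (array([ 570.3, -246.8]), array([27.6, 19.1]), 80.9) [318. 291.]
yellow bright (array([ 570.1, -246.8]), array([27.6, 18.6]), 80.8) [318. 291.]
t 20.2 ee [ 0.582  -0.2494  0.0285] ydir 81.3 travel [-0.004  0.003 -0.006] ('turn', np.float64(0.0))
0.0642763371589293
```

Good. I'll correct slightly, close, and check the tablet in the grip after lifting.

Request:
move_arm([
  {"turn":[0,0,0],"travel":[-0.004,0.003,-0.005],"hand":0.5},
  {"turn":[0,0,0],"travel":[-0.004,0.003,-0.005],"hand":0.2},
  {"turn":[0,0,0],"travel":[-0.004,0.003,-0.005],"hand":-1},
  {"turn":[0,0,0],"travel":[-0.004,0.003,-0.005],"hand":-1},
  {"turn":[0,0,0],"travel":[-0.004,0.003,-0.005],"hand":-1},
  {"turn":[0,0,0],"travel":[-0.004,0.003,-0.005],"hand":-1},
  {"turn":[0,0,0],"travel":[-0.004,0.003,-0.005],"hand":-1},
  {"turn":[0,0,0],"travel":[-0.004,0.003,-0.005],"hand":-1},
], squeeze=50)

```text
time_s: 20.87
ee_pos: [0.5795, -0.2479, 0.0254]
ee_rot: [0.239, 3.131, -0.001]
force: [-0.3, 0.2, 5.9]
gripper_width: 0.0287
gripper_force: 50.9
```

Request:
move_arm([
  {"turn":[0,0,0],"travel":[0,0,0.05],"hand":-1},
  {"turn":[0,0,0],"travel":[0,0,0.12],"hand":-1},
  {"turn":[0,0,0],"travel":[0,0,0.2],"hand":-1},
  {"turn":[0,0,0.1],"travel":[0,0.06,0.26],"hand":-1},
  {"turn":[0,0,0.18],"travel":[0.01,0.14,0.3],"hand":-1},
  {"turn":[0,0,0.24],"travel":[0.03,0.23,0.3],"hand":-1},
  {"turn":[0,0,0.24],"travel":[0.05,0.32,0.3],"hand":-1},
  {"turn":[0,0,0.24],"travel":[0.07,0.4,0.3],"hand":-1},
  {"turn":[0,0,0.24],"travel":[0.078,0.473,0.3],"hand":-1},
  {"turn":[0,0,0.24],"travel":[0.078,0.473,0.3],"hand":-1},
  {"turn":[0,0,0.24],"travel":[0.078,0.473,0.3],"hand":-1},
  {"turn":[0,0,0.24],"travel":[0.078,0.473,0.3],"hand":-1},
])

```text
time_s: 21.87
ee_pos: [0.6097, -0.0592, 0.1441]
ee_rot: [0.352, -3.12, 0.002]
force: [0.5, -1.4, -0.2]
gripper_width: 0.0289
gripper_force: 50.3
```

Run:
```python
from h import *
cams.capture("wrist"); c=cams.capture("wrist"); cv2.imwrite("pics/y2.png",c["img"]); np.savez("y2.npz",**c)
want([.6116,-.0592,.043],102.85); s=readout.read_state(); print(s["gripper_width"],s["gripper_force"])
```

```text
t 22.0 ee [ 0.6097 -0.0607  0.1442] ydir 102.7 travel [ 0.005  0.004 -0.253] ('turn', np.float64(0.001))
0.028517954992754713 50.27121841907501
```

View pics/y2.png

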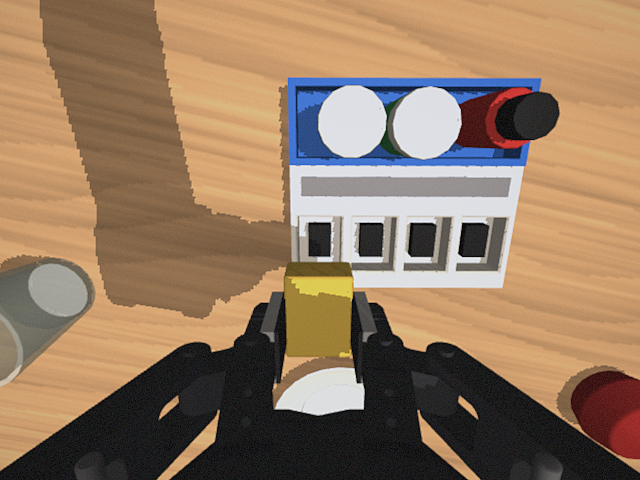

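The tablet is gripped with its top face spanning about (284-353, 275-357). The wells are visible at (320,240), (370,240), (422,240) and (474,240).

Run:
```python
from h import *
c=np.load("y2.npz"); i=c["img"]; h=cv2.cvtColor(i,cv2.COLOR_BGR2HSV); V=c["view"]; s=readout.read_state()
wm=cv2.inRange(h,(0,0,90),(180,60,255)); wm[:160]=0; wm[262:]=0; wm[:,:280]=0; wm[:,530:]=0
bm=mask(i,'blue',120,50); k=blobs(bm,500)[0]; bm=cv2.drawContours(bm*0,[k],-1,1,-1); bm[:60]=0
r=rect_world(c,bm,.028); print('bay',r)
w2=cv2.inRange(h,(0,0,90),(180,60,255)); w2[:160]=0;w2[295:]=0;w2[:,:280]=0;w2[:,530:]=0
k=blobs(w2,2000); print(len(k)); print('pal',rect_world(c,w2,.026))
y=cv2.inRange(h,(20,120,50),(36,255,255)); y=cv2.drawContours(y*0,[blobs(y,500)[0]],-1,255,-1)
x0,y0,w,hh=cv2.boundingRect(blobs(y,500)[0]); print(x0,y0,w,hh)
# far edge of top face: bottom rows
Rm=R.from_rotvec(s["ee_rot"]).as_matrix(); zt=s["ee_pos"][2]-.0254+.02
def tool(px,z): 
    p=ray(c,px,z)[0]; return (Rm.T@(np.array([*p,z])-s["ee_pos"]))*1000
for u in (295,318,342):
    col=np.where(y[:,u])[0]; v=col.max()+.5; print(u,v,'far edge tool',tool([u,v],zt).round(1))
    prof=i[255:300,u].max(1); print(prof[::2], col.min())
print('front-bottom edge', tool([318,np.where(y[:,318])[0].min()],zt-.02).round(1))
row=np.where(y[330])[0]; print('lr',tool([row.min(),330],zt).round(1),tool([row.max()+1,330],zt).round(1))
```

```text
bay (array([512.5, -17.6]), array([ 55.5, 165.5]), 12.8)
1
pal (array([585.3,  -1.9]), array([ 94. , 166.6]), 12.6)
284 262 70 95
295 355.5 far edge tool [-19.   -9.8   5.4]
[175 175 174 157  93  98 100 100  92 104  97 213 222 221 192 195 199 157
 164 163 159 161 157] 263
318 355.5 far edge tool [-18.9   0.6   5.4]
[ 17 221 240 204  93 100 102 101  98 109 103 214 221 220 221 219 222 221
 223 203 150 158 161] 263
342 356.5 far edge tool [-19.4  11.6   5.4]
[216 213 212 186  94 104 100  98  98 105 100 212 222 221 220 222 222 224
 220 222 229 156 159] 263
front-bottom edge [18.5  0.6 25.4]
lr [ -5.8 -13.6   5.4] [-5.7 15.3  5.4]
```

Request:
move_arm([
  {"turn":[0,0,0.001],"travel":[0.003,0.003,-0.05],"hand":-1},
  {"turn":[0,0,0.001],"travel":[0.003,0.003,-0.1],"hand":-1},
  {"turn":[0,0,0.001],"travel":[0.003,0.003,-0.15],"hand":-1},
  {"turn":[0,0,0.001],"travel":[0.003,0.003,-0.19],"hand":-1},
  {"turn":[0,0,0.001],"travel":[0.003,0.003,-0.21],"hand":-1},
  {"turn":[0,0,0.001],"travel":[0.003,0.003,-0.21],"hand":-1},
  {"turn":[0,0,0.001],"travel":[0.003,0.003,-0.21],"hand":-1},
  {"turn":[0,0,0.001],"travel":[0.003,0.003,-0.21],"hand":-1},
])

```text
time_s: 22.63
ee_pos: [0.6123, -0.0579, 0.0617]
ee_rot: [-0.353, 3.119, -0.001]
force: [0.4, 0.4, 1.0]
gripper_width: 0.0283
gripper_force: 50.3
```

Run:
```python
from h import *
for n in range(3): cams.capture("wrist"); want([.6108,-.0594,.0414],102.8)
```

```text
t 22.7 ee [ 0.6124 -0.0577  0.0619] ydir 102.9 travel [-0.004 -0.004 -0.051] ('turn', np.float64(-0.002))
t 22.7 ee [ 0.6123 -0.0575  0.0619] ydir 103.0 travel [-0.004 -0.005 -0.051] ('turn', np.float64(-0.002))
t 22.8 ee [ 0.6122 -0.0574  0.0618] ydir 103.0 travel [-0.003 -0.005 -0.051] ('turn', np.float64(-0.002))
```

Request:
move_arm([
  {"turn":[0,0,-0.002],"travel":[-0.0035,-0.005,0],"hand":-1},
  {"turn":[0,0,-0.002],"travel":[-0.0035,-0.005,-0.01],"hand":-1},
  {"turn":[0,0,-0.002],"travel":[-0.0035,-0.005,-0.015],"hand":-1},
  {"turn":[0,0,-0.002],"travel":[-0.0035,-0.005,-0.015],"hand":-1},
  {"turn":[0,0,-0.002],"travel":[-0.0035,-0.005,-0.015],"hand":-1},
  {"turn":[0,0,-0.002],"travel":[-0.0035,-0.005,-0.015],"hand":-1},
])

```text
time_s: 23.28
ee_pos: [0.61, -0.0591, 0.0545]
ee_rot: [0.35, -3.122, -0.0]
force: [0.5, 0.4, -1.0]
gripper_width: 0.0288
gripper_force: 50.3
```

Run:
```python
from h import *
want([.6108,-.0594,.0414],102.8); c=cams.capture("wrist"); cv2.imwrite("pics/y3.png",c["img"])
```

```text
t 23.3 ee [ 0.61   -0.0591  0.0545] ydir 102.8 travel [ 0.002 -0.001 -0.033] ('turn', np.float64(-0.0))
```

Request:
move_arm([
  {"turn":[0,0,0],"travel":[0.001,-0.0005,-0.008],"hand":-1},
  {"turn":[0,0,0],"travel":[0.001,-0.0005,-0.016],"hand":-1},
  {"turn":[0,0,0],"travel":[0.001,-0.0005,-0.024],"hand":-1},
  {"turn":[0,0,0],"travel":[0.001,-0.0005,-0.028],"hand":-1},
  {"turn":[0,0,0],"travel":[0.001,-0.0005,-0.028],"hand":-1},
  {"turn":[0,0,0],"travel":[0.001,-0.0005,-0.028],"hand":-1},
])

```text
time_s: 23.83
ee_pos: [0.6104, -0.0594, 0.0432]
ee_rot: [0.35, -3.122, 0.0]
force: [-0.1, 0.0, -0.2]
gripper_width: 0.0284
gripper_force: 50.3
```

Request:
move_arm([
  {"turn":[0,0,0],"travel":[0,0,-0.003],"hand":-1},
  {"turn":[0,0,0],"travel":[0,0,-0.003],"hand":-0.2},
  {"turn":[0,0,0],"travel":[0,0,-0.003],"hand":0},
  {"turn":[0,0,0],"travel":[0,0,-0.003],"hand":0.1},
  {"turn":[0,0,0],"travel":[0,0,0.03],"hand":0.1},
  {"turn":[0,0,0],"travel":[0,0,0.06],"hand":0.1},
  {"turn":[0,0,0],"travel":[0,0,0.06],"hand":-1},
  {"turn":[0,0,0],"travel":[0,0,0.06],"hand":-1},
  {"turn":[0,0,0],"travel":[0,0,0.06],"hand":-1},
  {"turn":[0,0,0],"travel":[0,0,0.06],"hand":-1},
  {"turn":[0,0,0],"travel":[0,0,0.06],"hand":-1},
  {"turn":[0,0,0],"travel":[0,0,0.06],"hand":-1},
])

```text
time_s: 24.83
ee_pos: [0.6101, -0.0594, 0.067]
ee_rot: [0.35, -3.121, -0.0]
force: [-0.6, 0.6, 0.1]
gripper_width: 0.0001
gripper_force: 0.0
```

Run:
```python
from h import *
c=cams.capture("wrist"); cv2.imwrite("pics/y4.png",c["img"]); want([.6108,-.0594,.040]); print(readout.read_state()["gripper_width"])
```

```text
t 24.9 ee [ 0.6101 -0.0594  0.067 ] ydir 102.8 travel [ 0.002  0.    -0.068] 
-4.99160904584219e-05
```

View pics/y4.png

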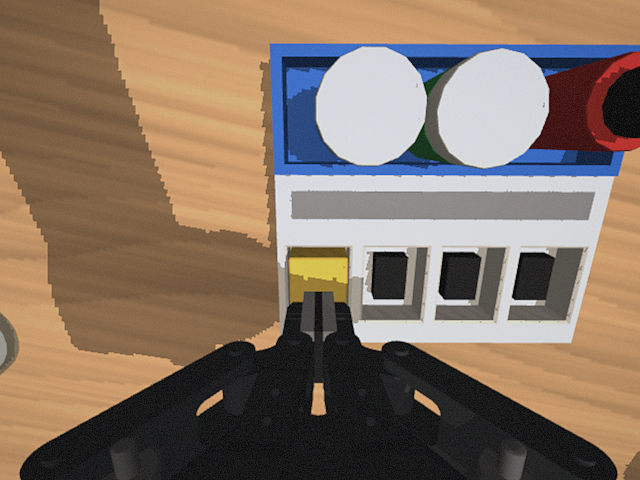

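Yellow sits in well0 at (318,275), standing proud. I'll press it with the jaws shut.

Request:
move_arm([
  {"turn":[0,0,0],"travel":[0.002,0,-0.02],"hand":-1},
  {"turn":[0,0,0],"travel":[0.002,0,-0.035],"hand":-1},
  {"turn":[0,0,0],"travel":[0.002,0,-0.045],"hand":-1},
  {"turn":[0,0,0],"travel":[0.002,0,-0.053],"hand":-1},
  {"turn":[0,0,0],"travel":[0.002,0,-0.06],"hand":-1},
  {"turn":[0,0,0],"travel":[0.002,0,-0.066],"hand":-1},
  {"turn":[0,0,0],"travel":[0.002,0,-0.07],"hand":-1},
  {"turn":[0,0,0],"travel":[0.002,0,-0.07],"hand":-1},
])

```text
time_s: 25.55
ee_pos: [0.6114, -0.0594, 0.0431]
ee_rot: [-0.35, 3.121, -0.001]
force: [-6.1, -0.3, 22.6]
gripper_width: 0.0003
gripper_force: 11.4
```

Request:
move_arm([
  {"turn":[0,0,0],"travel":[0,0,0.08],"hand":-1},
  {"turn":[0,0,0],"travel":[0,0,0.18],"hand":-1},
  {"turn":[0,0,0],"travel":[0,-0.06,0.28],"hand":0},
  {"turn":[0,0,-0.05],"travel":[-0.06,-0.14,0.35],"hand":0.5},
  {"turn":[0,0,-0.118],"travel":[-0.12,-0.22,0.4],"hand":0.5},
  {"turn":[0,0,-0.118],"travel":[-0.19,-0.3,0.4],"hand":0.5},
  {"turn":[0,0,-0.118],"travel":[-0.26,-0.37,0.4],"hand":0.5},
  {"turn":[0,0,-0.118],"travel":[-0.33,-0.43,0.4],"hand":0.5},
  {"turn":[0,0,-0.118],"travel":[-0.39,-0.465,0.4],"hand":0.5},
  {"turn":[0,0,-0.118],"travel":[-0.39,-0.465,0.4],"hand":0.5},
  {"turn":[0,0,-0.118],"travel":[-0.39,-0.465,0.4],"hand":0.5},
])

```text
time_s: 26.47
ee_pos: [0.4528, -0.2472, 0.199]
ee_rot: [0.051, -3.139, 0.0]
force: [1.0, 1.0, 0.6]
gripper_width: 0.0638
gripper_force: 0.0
```

Run:
```python
from h import *
c=tablet("orange",[.455,-.246],file="pics/o1.png"); want([.4546,-.2462,.026],92.2)
```

```text
orange all (array([ 452.8, -244.3]), array([41.4, 29.5]), 1.4) [319. 222.]
orange bright (array([ 453.7, -244.3]), array([39.5, 29.5]), 1.4) [319. 222.]
t 26.6 ee [ 0.4559 -0.2445  0.1992] ydir 92.2 travel [-0.003 -0.004 -0.433] ('turn', np.float64(-0.001))
```

Request:
move_arm([
  {"turn":[0,0,-0.009],"travel":[-0.004,0,-0.1],"hand":0.5},
  {"turn":[0,0,-0.009],"travel":[-0.004,0,-0.2],"hand":0.5},
  {"turn":[0,0,-0.009],"travel":[-0.004,0,-0.3],"hand":0.5},
  {"turn":[0,0,-0.009],"travel":[-0.004,0,-0.37],"hand":0.5},
  {"turn":[0,0,-0.009],"travel":[-0.004,0,-0.41],"hand":0.5},
  {"turn":[0,0,-0.009],"travel":[-0.004,0,-0.433],"hand":0.5},
  {"turn":[0,0,-0.009],"travel":[-0.004,0,-0.433],"hand":0.5},
  {"turn":[0,0,-0.009],"travel":[-0.004,0,-0.433],"hand":0.5},
])

```text
time_s: 27.23
ee_pos: [0.4548, -0.2446, 0.0262]
ee_rot: [-0.041, 3.141, 0.001]
force: [-0.3, -0.3, 0.0]
gripper_width: 0.0643
gripper_force: 0.0
```

Run:
```python
from h import *
cams.capture("wrist");want([.454,-.2447,.0255],91.4); print(readout.read_state()["gripper_width"])
```

```text
t 27.3 ee [ 0.455  -0.2451  0.027 ] ydir 91.5 travel [-0.003  0.001 -0.004] ('turn', np.float64(-0.001))
0.06410172809765682
```

Request:
move_arm([
  {"turn":[0,0,0],"travel":[-0.003,0.001,-0.003],"hand":0.2},
  {"turn":[0,0,0],"travel":[-0.003,0.001,-0.003],"hand":-1},
  {"turn":[0,0,0],"travel":[-0.003,0.001,-0.003],"hand":-1},
  {"turn":[0,0,0],"travel":[-0.003,0.001,-0.003],"hand":-1},
  {"turn":[0,0,0],"travel":[-0.003,0.001,-0.003],"hand":-1},
  {"turn":[0,0,0],"travel":[-0.003,0.001,-0.003],"hand":-1},
  {"turn":[0,0,0],"travel":[-0.003,0.001,-0.003],"hand":-1},
], squeeze=50)

```text
time_s: 27.87
ee_pos: [0.453, -0.2454, 0.0263]
ee_rot: [-0.037, 3.14, -0.001]
force: [-1.0, -0.4, 8.2]
gripper_width: 0.0285
gripper_force: 50.0
```

Request:
move_arm([
  {"turn":[0,0,0],"travel":[0,0,0.06],"hand":-1},
  {"turn":[0,0,0],"travel":[0,0,0.15],"hand":-1},
  {"turn":[0,0,0],"travel":[0.01,0.02,0.24],"hand":-1},
  {"turn":[0,0,0.07],"travel":[0.06,0.09,0.3],"hand":-1},
  {"turn":[0,0,0.127],"travel":[0.11,0.17,0.3],"hand":-1},
  {"turn":[0,0,0.127],"travel":[0.16,0.25,0.3],"hand":-1},
  {"turn":[0,0,0.127],"travel":[0.215,0.33,0.3],"hand":-1},
  {"turn":[0,0,0.127],"travel":[0.27,0.41,0.3],"hand":-1},
  {"turn":[0,0,0.127],"travel":[0.325,0.49,0.3],"hand":-1},
  {"turn":[0,0,0.127],"travel":[0.369,0.563,0.3],"hand":-1},
  {"turn":[0,0,0.127],"travel":[0.369,0.563,0.3],"hand":-1},
  {"turn":[0,0,0.127],"travel":[0.369,0.563,0.3],"hand":-1},
])

```text
time_s: 28.87
ee_pos: [0.6006, -0.0164, 0.145]
ee_rot: [-0.359, 3.12, 0.002]
force: [-0.7, -0.0, -0.2]
gripper_width: 0.0285
gripper_force: 49.5
```

```bash
cat >> h.py <<'E'
def held(name,zg,target):
    cams.capture("wrist"); c=cams.capture("wrist"); i=c["img"]; s=readout.read_state(); Rm=R.from_rotvec(s["ee_rot"]).as_matrix(); zt=s["ee_pos"][2]-zg+.02
    m=mask(i,name,110,45); m[420:]=0; m[:,:270]=0; m[:,370:]=0; m[:240]=0
    y=cv2.drawContours(m*0,[blobs(m,500)[0]],-1,255,-1); print(cv2.boundingRect(y),s["gripper_width"].round(4))
    def tool(px,z):
        p=ray(c,px,z)[0]; return ((Rm.T@(np.array([*p,z])-s["ee_pos"]))*1000).round(1)
    for u in (300,318,336):
        col=np.where(y[:,u])[0]; print('far',tool([u,col.max()+.5],zt)[:2],'frontbottom',tool([u,col.min()-.5],zt-.02)[:2])
    for v in (320,340):
        row=np.where(y[v])[0]; print('lr',tool([row.min()-.5,v],zt)[1],tool([row.max()+.5,v],zt)[1])
    want(target,102.8)
E
python3 - <<'E'
from h import *
held("orange",.0255,[.6017,-.0194,.0415])
E
```

```text
Traceback (most recent call last):
  File "h.py", line 43, in held
    y=cv2.drawContours(m*0,[blobs(m,500)[0]],-1,255,-1); print(cv2.boundingRect(y),s["gripper_width"].round(4))
                                                                                   ^^^^^^^^^^^^^^^^^^^^^^^^
AttributeError: 'float' object has no attribute 'round'
```

```bash
sed -i 's/s\["gripper_width"\].round(4)/round(s["gripper_width"],4)/' h.py
python3 - <<'E'
from h import *
held("orange",.0263,[.6017,-.0194,.0423])
E
```

```text
(284, 264, 82, 140) 0.0287
far [-26.6  -7.8] frontbottom [17.9 -8.2]
far [-28.3   0.5] frontbottom [17.9  0.4]
far [-31.6   9. ] frontbottom [17.9  9.1]
lr -13.4 15.3
lr -13.7 15.6
t 29.1 ee [ 0.5992 -0.0222  0.145 ] ydir 102.6 travel [ 0.006  0.007 -0.257] ('turn', np.float64(0.002))
```

Request:
move_arm([
  {"turn":[0,0,0.001],"travel":[0.004,0.003,-0.05],"hand":-1},
  {"turn":[0,0,0.001],"travel":[0.004,0.003,-0.1],"hand":-1},
  {"turn":[0,0,0.001],"travel":[0.004,0.003,-0.15],"hand":-1},
  {"turn":[0,0,0.001],"travel":[0.004,0.003,-0.19],"hand":-1},
  {"turn":[0,0,0.001],"travel":[0.004,0.003,-0.21],"hand":-1},
  {"turn":[0,0,0.001],"travel":[0.004,0.003,-0.22],"hand":-1},
  {"turn":[0,0,0.001],"travel":[0.004,0.003,-0.22],"hand":-1},
  {"turn":[0,0,0.001],"travel":[0.004,0.003,-0.22],"hand":-1},
  {"turn":[0,0,0.001],"travel":[0.004,0.003,-0.22],"hand":-1},
  {"turn":[0,0,0.001],"travel":[0.004,0.003,-0.22],"hand":-1},
  {"turn":[0,0,0.001],"travel":[0.004,0.003,-0.22],"hand":-1},
])

```text
time_s: 29.98
ee_pos: [0.6021, -0.0186, 0.0579]
ee_rot: [-0.352, 3.12, -0.0]
force: [0.8, -0.4, -0.7]
gripper_width: 0.0286
gripper_force: 49.5
```

Run:
```python
from h import *
want([.6012,-.0195,.0423],102.8); cams.capture("wrist"); want([.6012,-.0195,.0423],102.8)
```

```text
t 30.0 ee [ 0.6021 -0.0186  0.0579] ydir 102.9 travel [-0.002 -0.002 -0.039] ('turn', np.float64(-0.001))
t 30.0 ee [ 0.602  -0.0186  0.0577] ydir 102.9 travel [-0.002 -0.002 -0.039] ('turn', np.float64(-0.001))
```

Request:
move_arm([
  {"turn":[0,0,-0.001],"travel":[-0.002,-0.002,0],"hand":-1},
  {"turn":[0,0,-0.001],"travel":[-0.002,-0.002,0],"hand":-1},
  {"turn":[0,0,-0.001],"travel":[-0.002,-0.002,-0.008],"hand":-1},
  {"turn":[0,0,-0.001],"travel":[-0.002,-0.002,-0.016],"hand":-1},
  {"turn":[0,0,-0.001],"travel":[-0.002,-0.002,-0.024],"hand":-1},
  {"turn":[0,0,-0.001],"travel":[-0.002,-0.002,-0.03],"hand":-1},
  {"turn":[0,0,-0.001],"travel":[-0.002,-0.002,-0.035],"hand":-1},
  {"turn":[0,0,-0.001],"travel":[-0.002,-0.002,-0.035],"hand":-1},
  {"turn":[0,0,-0.001],"travel":[-0.002,-0.002,-0.035],"hand":-1},
])

```text
time_s: 30.78
ee_pos: [0.6008, -0.0194, 0.043]
ee_rot: [0.35, -3.122, 0.0]
force: [-0.0, -0.0, 0.4]
gripper_width: 0.0286
gripper_force: 50.2
```

Inserted without resistance. I'll release, shut the jaws and press.

Request:
move_arm([
  {"turn":[0,0,0],"travel":[0,0,-0.002],"hand":-1},
  {"turn":[0,0,0],"travel":[0,0,-0.002],"hand":-0.2},
  {"turn":[0,0,0],"travel":[0,0,-0.002],"hand":0},
  {"turn":[0,0,0],"travel":[0,0,-0.002],"hand":0.1},
  {"turn":[0,0,0],"travel":[0,0,0.03],"hand":0.1},
  {"turn":[0,0,0],"travel":[0,0,0.06],"hand":0.1},
  {"turn":[0,0,0],"travel":[0,0,0.06],"hand":-1},
  {"turn":[0,0,0],"travel":[0,0,0.06],"hand":-1},
  {"turn":[0,0,0],"travel":[0,0,0.06],"hand":-1},
  {"turn":[0,0,0],"travel":[0,0,0.06],"hand":-1},
  {"turn":[0,0,0],"travel":[0,0,0.06],"hand":-1},
  {"turn":[0,0,0],"travel":[0,0,0.06],"hand":-1},
])

```text
time_s: 31.78
ee_pos: [0.6005, -0.0194, 0.0666]
ee_rot: [0.35, -3.121, -0.0]
force: [-0.2, -0.4, -0.4]
gripper_width: 0.0
gripper_force: 0.0
```

Request:
move_arm([
  {"turn":[0,0,0],"travel":[0.001,0,-0.02],"hand":-1},
  {"turn":[0,0,0],"travel":[0.001,0,-0.035],"hand":-1},
  {"turn":[0,0,0],"travel":[0.001,0,-0.045],"hand":-1},
  {"turn":[0,0,0],"travel":[0.001,0,-0.053],"hand":-1},
  {"turn":[0,0,0],"travel":[0.001,0,-0.06],"hand":-1},
  {"turn":[0,0,0],"travel":[0.001,0,-0.066],"hand":-1},
  {"turn":[0,0,0],"travel":[0.001,0,-0.07],"hand":-1},
  {"turn":[0,0,0],"travel":[0.001,0,-0.07],"hand":-1},
])

```text
time_s: 32.45
ee_pos: [0.6014, -0.0194, 0.043]
ee_rot: [-0.35, 3.121, -0.001]
force: [-7.1, 0.7, 25.5]
gripper_width: -0.0
gripper_force: 13.0
```

Request:
move_arm([
  {"turn":[0,0,0],"travel":[0,0,0.08],"hand":-1},
  {"turn":[0,0,0],"travel":[0,0,0.18],"hand":-1},
  {"turn":[0,0,-0.07],"travel":[0,0.04,0.28],"hand":0},
  {"turn":[0,0,-0.14],"travel":[-0.02,0.12,0.35],"hand":0.5},
  {"turn":[0,0,-0.22],"travel":[-0.03,0.21,0.4],"hand":0.5},
  {"turn":[0,0,-0.3],"travel":[-0.045,0.3,0.4],"hand":0.5},
  {"turn":[0,0,-0.38],"travel":[-0.06,0.39,0.4],"hand":0.5},
  {"turn":[0,0,-0.46],"travel":[-0.07,0.48,0.4],"hand":0.5},
  {"turn":[0,0,-0.53],"travel":[-0.08,0.57,0.4],"hand":0.5},
  {"turn":[0,0,-0.585],"travel":[-0.093,0.648,0.4],"hand":0.5},
  {"turn":[0,0,-0.585],"travel":[-0.093,0.648,0.4],"hand":0.5},
  {"turn":[0,0,-0.585],"travel":[-0.093,0.648,0.4],"hand":0.5},
])

```text
time_s: 33.45
ee_pos: [0.5622, 0.2433, 0.1978]
ee_rot: [-1.059, -2.955, 0.001]
force: [0.4, -1.1, 0.1]
gripper_width: 0.064
gripper_force: 0.0
```

Run:
```python
from h import *
c=tablet("red",[.564,.242],120,file="pics/r1.png"); want([.5643,.2422,.026],50.1)
```

```text
red all (array([563.2, 243.8]), array([29.7, 42. ]), 51.3) [320. 222.]
red bright (array([563.8, 243.3]), array([29.7, 40.3]), 51.3) [320. 222.]
t 33.5 ee [0.5639 0.2385 0.1983] ydir 50.1 travel [ 0.001  0.009 -0.431] ('turn', np.float64(-0.0))
```

Request:
move_arm([
  {"turn":[0,0,0.013],"travel":[0,0.009,-0.1],"hand":0.5},
  {"turn":[0,0,0.013],"travel":[0,0.009,-0.2],"hand":0.5},
  {"turn":[0,0,0.013],"travel":[0,0.009,-0.3],"hand":0.5},
  {"turn":[0,0,0.013],"travel":[0,0.009,-0.36],"hand":0.5},
  {"turn":[0,0,0.013],"travel":[0,0.009,-0.36],"hand":0.5},
  {"turn":[0,0,0.013],"travel":[0,0.009,-0.36],"hand":0.5},
  {"turn":[0,0,0.013],"travel":[0,0.009,-0.36],"hand":0.5},
  {"turn":[0,0,0.013],"travel":[0,0.009,-0.36],"hand":0.5},
])

```text
time_s: 34.22
ee_pos: [0.5661, 0.2432, 0.0576]
ee_rot: [1.041, 2.96, 0.005]
force: [0.4, 0.4, 0.2]
gripper_width: 0.0641
gripper_force: 0.0
```

Run:
```python
from h import *
cams.capture("wrist"); want([.5638,.2433,.026],51.3)
```

```text
t 34.3 ee [0.5658 0.2435 0.0575] ydir 51.3 travel [-0.005 -0.    -0.079] ('turn', np.float64(0.0))
```

Request:
move_arm([
  {"turn":[0,0,0],"travel":[-0.005,0,-0.03],"hand":0.5},
  {"turn":[0,0,0],"travel":[-0.005,0,-0.06],"hand":0.5},
  {"turn":[0,0,0],"travel":[-0.005,0,-0.079],"hand":0.5},
  {"turn":[0,0,0],"travel":[-0.005,0,-0.079],"hand":0.5},
  {"turn":[0,0,0],"travel":[-0.005,0,-0.079],"hand":0.2},
  {"turn":[0,0,0],"travel":[-0.005,0,-0.079],"hand":-1},
  {"turn":[0,0,0],"travel":[-0.005,0,-0.079],"hand":-1},
  {"turn":[0,0,0],"travel":[-0.005,0,-0.079],"hand":-1},
  {"turn":[0,0,0],"travel":[-0.005,0,-0.079],"hand":-1},
  {"turn":[0,0,0],"travel":[-0.005,0,-0.079],"hand":-1},
  {"turn":[0,0,0],"travel":[-0.005,0,-0.079],"hand":-1},
], squeeze=50)

```text
time_s: 35.18
ee_pos: [0.5627, 0.2436, 0.0242]
ee_rot: [1.04, 2.963, 0.002]
force: [-0.0, -0.2, 5.1]
gripper_width: 0.0286
gripper_force: 51.1
```

Request:
move_arm([
  {"turn":[0,0,0],"travel":[0,0,0.06],"hand":-1},
  {"turn":[0,0,0],"travel":[0,0,0.15],"hand":-1},
  {"turn":[0,0,0.07],"travel":[0,-0.03,0.24],"hand":-1},
  {"turn":[0,0,0.14],"travel":[0.01,-0.11,0.3],"hand":-1},
  {"turn":[0,0,0.21],"travel":[0.02,-0.19,0.3],"hand":-1},
  {"turn":[0,0,0.28],"travel":[0.03,-0.27,0.3],"hand":-1},
  {"turn":[0,0,0.35],"travel":[0.04,-0.35,0.3],"hand":-1},
  {"turn":[0,0,0.42],"travel":[0.05,-0.43,0.3],"hand":-1},
  {"turn":[0,0,0.5],"travel":[0.06,-0.5,0.3],"hand":-1},
  {"turn":[0,0,0.57],"travel":[0.072,-0.555,0.3],"hand":-1},
  {"turn":[0,0,0.57],"travel":[0.072,-0.555,0.3],"hand":-1},
  {"turn":[0,0,0.57],"travel":[0.072,-0.555,0.3],"hand":-1},
])

```text
time_s: 36.18
ee_pos: [0.5904, 0.0189, 0.1428]
ee_rot: [0.336, -3.122, 0.001]
force: [-0.1, -0.1, -0.6]
gripper_width: 0.0285
gripper_force: 50.6
```

Run:
```python
from h import *
for n in range(4): cams.capture("wrist")
held("red",.026,[.5927,.0206,.0423])
```

```text
(284, 267, 71, 95) 0.0289
far [-22.6  -7.7] frontbottom [16.5 -8.2]
far [-22.6   0.6] frontbottom [16.5  0.5]
far [-22.6   8.8] frontbottom [16.5  9.2]
lr -13.8 15.8
lr -13.6 15.6
t 36.5 ee [0.5905 0.0233 0.1434] ydir 102.8 travel [ 0.005 -0.007 -0.253] ('turn', np.float64(0.0))
```

Request:
move_arm([
  {"turn":[0,0,0],"travel":[0.002,-0.006,-0.05],"hand":-1},
  {"turn":[0,0,0],"travel":[0.002,-0.006,-0.1],"hand":-1},
  {"turn":[0,0,0],"travel":[0.002,-0.006,-0.15],"hand":-1},
  {"turn":[0,0,0],"travel":[0.002,-0.006,-0.19],"hand":-1},
  {"turn":[0,0,0],"travel":[0.002,-0.006,-0.21],"hand":-1},
  {"turn":[0,0,0],"travel":[0.002,-0.006,-0.216],"hand":-1},
  {"turn":[0,0,0],"travel":[0.002,-0.006,-0.216],"hand":-1},
  {"turn":[0,0,0],"travel":[0.002,-0.006,-0.216],"hand":-1},
  {"turn":[0,0,0],"travel":[0.002,-0.006,-0.216],"hand":-1},
  {"turn":[0,0,0],"travel":[0.002,-0.006,-0.216],"hand":-1},
  {"turn":[0,0,0],"travel":[0.002,-0.006,-0.216],"hand":-1},
])

```text
time_s: 37.4
ee_pos: [0.5921, 0.0189, 0.0579]
ee_rot: [-0.345, 3.121, -0.0]
force: [-0.0, -0.6, 0.2]
gripper_width: 0.0288
gripper_force: 50.6
```

Run:
```python
from h import *
cams.capture("wrist"); want([.5915,.0203,.0425],102.8)
```

```text
t 37.5 ee [0.592  0.0189 0.0577] ydir 102.6 travel [-0.001  0.003 -0.038] ('turn', np.float64(0.002))
```

Request:
move_arm([
  {"turn":[0,0,0.002],"travel":[-0.001,0.0035,0],"hand":-1},
  {"turn":[0,0,0.002],"travel":[-0.001,0.0035,0],"hand":-1},
  {"turn":[0,0,0.002],"travel":[-0.001,0.0035,-0.008],"hand":-1},
  {"turn":[0,0,0.002],"travel":[-0.001,0.0035,-0.016],"hand":-1},
  {"turn":[0,0,0.002],"travel":[-0.001,0.0035,-0.024],"hand":-1},
  {"turn":[0,0,0.002],"travel":[-0.001,0.0035,-0.03],"hand":-1},
  {"turn":[0,0,0.002],"travel":[-0.001,0.0035,-0.036],"hand":-1},
  {"turn":[0,0,0.002],"travel":[-0.001,0.0035,-0.036],"hand":-1},
  {"turn":[0,0,0.002],"travel":[-0.001,0.0035,-0.036],"hand":-1},
])

```text
time_s: 38.2
ee_pos: [0.591, 0.0203, 0.0429]
ee_rot: [0.35, -3.122, 0.0]
force: [-1.4, -0.5, 3.8]
gripper_width: 0.0285
gripper_force: 53.1
```

Request:
move_arm([
  {"turn":[0,0,0],"travel":[0,0,0],"hand":-1},
  {"turn":[0,0,0],"travel":[0,0,0],"hand":-0.2},
  {"turn":[0,0,0],"travel":[0,0,0],"hand":0},
  {"turn":[0,0,0],"travel":[0,0,0],"hand":0.1},
  {"turn":[0,0,0],"travel":[0,0,0.03],"hand":0.1},
  {"turn":[0,0,0],"travel":[0,0,0.06],"hand":0.1},
  {"turn":[0,0,0],"travel":[0,0,0.06],"hand":-1},
  {"turn":[0,0,0],"travel":[0,0,0.06],"hand":-1},
  {"turn":[0,0,0],"travel":[0,0,0.06],"hand":-1},
  {"turn":[0,0,0],"travel":[0,0,0.06],"hand":-1},
  {"turn":[0,0,0],"travel":[0,0,0.06],"hand":-1},
  {"turn":[0,0,0],"travel":[0,0,0.06],"hand":-1},
])

```text
time_s: 39.2
ee_pos: [0.5909, 0.0203, 0.0663]
ee_rot: [0.35, -3.121, 0.0]
force: [-0.5, -0.4, 0.3]
gripper_width: 0.0
gripper_force: 0.0
```

Request:
move_arm([
  {"turn":[0,0,0],"travel":[0.002,0,-0.015],"hand":-1},
  {"turn":[0,0,0],"travel":[0.002,0,-0.024],"hand":-1},
  {"turn":[0,0,0],"travel":[0.002,0,-0.024],"hand":-1},
  {"turn":[0,0,0],"travel":[0.002,0,-0.024],"hand":-1},
])

```text
time_s: 39.53
ee_pos: [0.5916, 0.0204, 0.0564]
ee_rot: [0.35, -3.121, -0.0]
force: [0.7, -1.0, -0.7]
gripper_width: -0.0
gripper_force: 0.0
```

Run:
```python
from h import *
c=cams.capture("wrist"); i=c["img"]; cv2.imwrite("pics/r4.png",i)
m=mask(i,'red',110,45); m[:,:260]=0; m[:,380:]=0; m[:200]=0; m[420:]=0
for k in blobs(m,100):
    print(cv2.boundingRect(k)); q=cv2.drawContours(m*0,[k],-1,1,-1); 
    for z in (.036,.026,.046): print(z,rect_world(c,q,z))
```

```text
(288, 256, 64, 51)
0.036 (array([580.6,  18.7]), array([25.6, 29.7]), 12.9)
0.026 (array([584.9,  19.7]), array([27.3, 31.7]), 12.9)
0.046 (array([576.4,  17.7]), array([23.8, 27.7]), 12.9)
```

No contact at 56 mm, and the width matches a top at 36 mm, so red is seated. I'll press it and then go to green.

Request:
move_arm([
  {"turn":[0,0,0],"travel":[0,0,-0.01],"hand":-1},
  {"turn":[0,0,0],"travel":[0,0,-0.02],"hand":-1},
  {"turn":[0,0,0],"travel":[0,0,-0.03],"hand":-1},
  {"turn":[0,0,0],"travel":[0,0,-0.037],"hand":-1},
  {"turn":[0,0,0],"travel":[0,0,-0.043],"hand":-1},
  {"turn":[0,0,0],"travel":[0,0,-0.046],"hand":-1},
  {"turn":[0,0,0],"travel":[0,0,-0.046],"hand":-1},
])

```text
time_s: 40.17
ee_pos: [0.5927, 0.0204, 0.043]
ee_rot: [-0.35, 3.12, -0.001]
force: [-6.9, -0.4, 28.4]
gripper_width: 0.0002
gripper_force: 14.1
```

Run:
```python
from h import *
want([.4512,.2415,.2],19.7)
c=cams.capture("top"); i=c["img"]
for k in blobs(mask(i,"green")): print(cv2.minAreaRect(k)[0],rect_world(c,cv2.drawContours(np.zeros(i.shape[:2],np.uint8),[k],-1,1,-1),.02))
```

```text
t 40.2 ee [0.5927 0.0204 0.043 ] ydir 102.8 travel [-0.354  0.553  0.392] ('turn', np.float64(-0.923))
(215.00003051757812, 291.50006103515625) (array([451.4, 213. ]), array([25.2, 37.6]), 15.1)
```

Green has been knocked about 26 mm aside, so I'll use its new place.

Request:
move_arm([
  {"turn":[0,0,0],"travel":[0,0,0.08],"hand":-1},
  {"turn":[0,0,0],"travel":[0,0,0.18],"hand":-1},
  {"turn":[0,0,-0.07],"travel":[0,0,0.28],"hand":0},
  {"turn":[0,0,-0.14],"travel":[-0.04,0.06,0.36],"hand":0.5},
  {"turn":[0,0,-0.22],"travel":[-0.1,0.14,0.4],"hand":0.5},
  {"turn":[0,0,-0.3],"travel":[-0.16,0.22,0.4],"hand":0.5},
  {"turn":[0,0,-0.38],"travel":[-0.22,0.31,0.4],"hand":0.5},
  {"turn":[0,0,-0.46],"travel":[-0.28,0.4,0.4],"hand":0.5},
  {"turn":[0,0,-0.53],"travel":[-0.34,0.48,0.4],"hand":0.5},
  {"turn":[0,0,-0.6],"travel":[-0.342,0.48,0.4],"hand":0.5},
  {"turn":[0,0,-0.68],"travel":[-0.342,0.48,0.4],"hand":0.5},
  {"turn":[0,0,-0.75],"travel":[-0.342,0.48,0.4],"hand":0.5},
])

```text
time_s: 41.22
ee_pos: [0.4539, 0.2135, 0.1981]
ee_rot: [-1.447, -2.788, 0.002]
force: [-0.1, -1.2, 0.1]
gripper_width: 0.064
gripper_force: 0.0
```

Request:
move_arm([
  {"turn":[0,0,-0.08],"travel":[0,0,0],"hand":0.5},
  {"turn":[0,0,-0.17],"travel":[0,0,0],"hand":0.5},
  {"turn":[0,0,-0.17],"travel":[0,0,0],"hand":0.5},
  {"turn":[0,0,-0.17],"travel":[0,0,0],"hand":0.5},
])

```text
time_s: 41.55
ee_pos: [0.4548, 0.2124, 0.1981]
ee_rot: [-1.798, -2.576, 0.002]
force: [-0.1, -0.6, 0.2]
gripper_width: 0.0643
gripper_force: 0.0
```

Run:
```python
from h import *
c=tablet("green",[.456,.215],120,file="pics/g1.png"); want([.456,.215,.026],19.7)
```

```text
green all (array([455.8, 216.7]), array([28.8, 40.7]), 14.8) [319. 221.]
green bright (array([455.9, 216.1]), array([28.8, 39.4]), 14.6) [319. 221.]
t 41.6 ee [0.455  0.2123 0.1983] ydir 20.1 travel [ 0.002  0.007 -0.431] ('turn', np.float64(-0.005))
```

Request:
move_arm([
  {"turn":[0,0,-0.06],"travel":[0.002,0.01,-0.1],"hand":0.5},
  {"turn":[0,0,-0.06],"travel":[0.002,0.01,-0.2],"hand":0.5},
  {"turn":[0,0,-0.06],"travel":[0.002,0.01,-0.3],"hand":0.5},
  {"turn":[0,0,-0.06],"travel":[0.002,0.01,-0.36],"hand":0.5},
  {"turn":[0,0,-0.06],"travel":[0.002,0.01,-0.36],"hand":0.5},
  {"turn":[0,0,-0.06],"travel":[0.002,0.01,-0.36],"hand":0.5},
  {"turn":[0,0,-0.06],"travel":[0.002,0.01,-0.36],"hand":0.5},
  {"turn":[0,0,-0.06],"travel":[0.002,0.01,-0.36],"hand":0.5},
])

```text
time_s: 42.32
ee_pos: [0.4575, 0.2169, 0.0566]
ee_rot: [1.92, 2.485, 0.006]
force: [-0.3, 0.5, 0.6]
gripper_width: 0.064
gripper_force: 0.0
```

Run:
```python
from h import *
cams.capture("wrist"); want([.4559,.2163,.026],14.7)
```

```text
t 42.4 ee [0.4574 0.2169 0.0566] ydir 14.6 travel [-0.004 -0.002 -0.077] ('turn', np.float64(0.001))
```

Request:
move_arm([
  {"turn":[0,0,0],"travel":[-0.004,-0.002,-0.03],"hand":0.5},
  {"turn":[0,0,0],"travel":[-0.004,-0.002,-0.06],"hand":0.5},
  {"turn":[0,0,0],"travel":[-0.004,-0.002,-0.075],"hand":0.5},
  {"turn":[0,0,0],"travel":[-0.004,-0.002,-0.075],"hand":0.5},
  {"turn":[0,0,0],"travel":[-0.004,-0.002,-0.075],"hand":0.2},
  {"turn":[0,0,0],"travel":[-0.004,-0.002,-0.075],"hand":-1},
  {"turn":[0,0,0],"travel":[-0.004,-0.002,-0.075],"hand":-1},
  {"turn":[0,0,0],"travel":[-0.004,-0.002,-0.075],"hand":-1},
  {"turn":[0,0,0],"travel":[-0.004,-0.002,-0.075],"hand":-1},
  {"turn":[0,0,0],"travel":[-0.004,-0.002,-0.075],"hand":-1},
  {"turn":[0,0,0],"travel":[-0.004,-0.002,-0.075],"hand":-1},
], squeeze=50)

```text
time_s: 43.28
ee_pos: [0.4551, 0.2158, 0.0256]
ee_rot: [1.921, 2.485, 0.003]
force: [0.4, -0.2, 6.1]
gripper_width: 0.0284
gripper_force: 50.0
```

Request:
move_arm([
  {"turn":[0,0,0],"travel":[0,0,0.06],"hand":-1},
  {"turn":[0,0,0],"travel":[0,0,0.15],"hand":-1},
  {"turn":[0,0,0.07],"travel":[0,0,0.24],"hand":-1},
  {"turn":[0,0,0.14],"travel":[0.04,-0.05,0.3],"hand":-1},
  {"turn":[0,0,0.21],"travel":[0.09,-0.11,0.3],"hand":-1},
  {"turn":[0,0,0.28],"travel":[0.14,-0.17,0.3],"hand":-1},
  {"turn":[0,0,0.35],"travel":[0.19,-0.23,0.3],"hand":-1},
  {"turn":[0,0,0.42],"travel":[0.24,-0.29,0.3],"hand":-1},
  {"turn":[0,0,0.49],"travel":[0.28,-0.34,0.3],"hand":-1},
  {"turn":[0,0,0.56],"travel":[0.319,-0.389,0.3],"hand":-1},
  {"turn":[0,0,0.63],"travel":[0.319,-0.389,0.3],"hand":-1},
  {"turn":[0,0,0.7],"travel":[0.319,-0.389,0.3],"hand":-1},
])

```text
time_s: 44.28
ee_pos: [0.5828, 0.0569, 0.1444]
ee_rot: [0.338, 3.123, -0.002]
force: [-0.4, 0.1, -0.3]
gripper_width: 0.0284
gripper_force: 49.6
```

Request:
move_arm([
  {"turn":[0,0,0.07],"travel":[0,0,0],"hand":-1},
  {"turn":[0,0,0.14],"travel":[0,0,0],"hand":-1},
  {"turn":[0,0,0.21],"travel":[0,0,0],"hand":-1},
  {"turn":[0,0,0.279],"travel":[0,0,0],"hand":-1},
  {"turn":[0,0,0.279],"travel":[0,0,0],"hand":-1},
  {"turn":[0,0,0.279],"travel":[0,0,0],"hand":-1},
  {"turn":[0,0,0.279],"travel":[0,0,0],"hand":-1},
])

```text
time_s: 44.87
ee_pos: [0.5818, 0.0598, 0.1446]
ee_rot: [0.344, -3.122, 0.0]
force: [1.1, -0.2, 0.2]
gripper_width: 0.0285
gripper_force: 49.6
```

Run:
```python
from h import *
for n in range(3): cams.capture("wrist")
held("green",.026,[.5836,.0606,.0423])
```

```text
(285, 265, 69, 93) 0.0286
far [-20.5  -8. ] frontbottom [17.5 -8.5]
far [-20.5   0.2] frontbottom [17.5  0.2]
far [-20.5   8.5] frontbottom [17.5  8.8]
lr -13.7 15.0
lr -14.0 15.3
t 45.1 ee [0.582  0.0601 0.1446] ydir 102.7 travel [ 0.004  0.001 -0.256] ('turn', np.float64(0.001))
```

Request:
move_arm([
  {"turn":[0,0,0],"travel":[0.002,0.001,-0.05],"hand":-1},
  {"turn":[0,0,0],"travel":[0.002,0.001,-0.1],"hand":-1},
  {"turn":[0,0,0],"travel":[0.002,0.001,-0.15],"hand":-1},
  {"turn":[0,0,0],"travel":[0.002,0.001,-0.19],"hand":-1},
  {"turn":[0,0,0],"travel":[0.002,0.001,-0.21],"hand":-1},
  {"turn":[0,0,0],"travel":[0.002,0.001,-0.216],"hand":-1},
  {"turn":[0,0,0],"travel":[0.002,0.001,-0.216],"hand":-1},
  {"turn":[0,0,0],"travel":[0.002,0.001,-0.216],"hand":-1},
  {"turn":[0,0,0],"travel":[0.002,0.001,-0.216],"hand":-1},
  {"turn":[0,0,0],"travel":[0.002,0.001,-0.216],"hand":-1},
])

```text
time_s: 45.95
ee_pos: [0.5835, 0.0605, 0.0593]
ee_rot: [-0.347, 3.12, -0.0]
force: [-0.5, 0.5, 0.0]
gripper_width: 0.0285
gripper_force: 49.6
```

Run:
```python
from h import *
cams.capture("wrist"); want([.5829,.0604,.0425],102.8)
```

```text
t 46.0 ee [0.5834 0.0604 0.0592] ydir 102.7 travel [-0.001 -0.    -0.042] ('turn', np.float64(0.001))
```

Request:
move_arm([
  {"turn":[0,0,0.001],"travel":[-0.001,0,0],"hand":-1},
  {"turn":[0,0,0.001],"travel":[-0.001,0,-0.008],"hand":-1},
  {"turn":[0,0,0.001],"travel":[-0.001,0,-0.016],"hand":-1},
  {"turn":[0,0,0.001],"travel":[-0.001,0,-0.024],"hand":-1},
  {"turn":[0,0,0.001],"travel":[-0.001,0,-0.032],"hand":-1},
  {"turn":[0,0,0.001],"travel":[-0.001,0,-0.039],"hand":-1},
  {"turn":[0,0,0.001],"travel":[-0.001,0,-0.039],"hand":-1},
  {"turn":[0,0,0.001],"travel":[-0.001,0,-0.039],"hand":-1},
])

```text
time_s: 46.67
ee_pos: [0.5823, 0.0603, 0.0429]
ee_rot: [0.35, -3.122, 0.0]
force: [-1.6, 0.1, 4.1]
gripper_width: 0.029
gripper_force: 52.2
```

Request:
move_arm([
  {"turn":[0,0,0],"travel":[0,0,0],"hand":-1},
  {"turn":[0,0,0],"travel":[0,0,0],"hand":-0.2},
  {"turn":[0,0,0],"travel":[0,0,0],"hand":0},
  {"turn":[0,0,0],"travel":[0,0,0],"hand":0.1},
  {"turn":[0,0,0],"travel":[0,0,0.03],"hand":0.1},
  {"turn":[0,0,0],"travel":[0,0,0.06],"hand":0.1},
  {"turn":[0,0,0],"travel":[0,0,0.06],"hand":-1},
  {"turn":[0,0,0],"travel":[0,0,0.06],"hand":-1},
  {"turn":[0,0,0],"travel":[0,0,0.06],"hand":-1},
  {"turn":[0,0,0],"travel":[0,0,0.06],"hand":-1},
  {"turn":[0,0,0],"travel":[0,0,0.06],"hand":-1},
  {"turn":[0,0,0],"travel":[0,0,0.06],"hand":-1},
])

```text
time_s: 47.67
ee_pos: [0.5821, 0.0603, 0.0663]
ee_rot: [0.35, -3.121, 0.0]
force: [-0.1, 0.4, -0.3]
gripper_width: 0.0002
gripper_force: 0.0
```

Request:
move_arm([
  {"turn":[0,0,0],"travel":[0.003,0,-0.015],"hand":-1},
  {"turn":[0,0,0],"travel":[0.003,0,-0.024],"hand":-1},
  {"turn":[0,0,0],"travel":[0.003,0,-0.024],"hand":-1},
  {"turn":[0,0,0],"travel":[0.003,0,-0.024],"hand":-1},
])

```text
time_s: 48.0
ee_pos: [0.5832, 0.0603, 0.0563]
ee_rot: [0.35, -3.121, 0.0]
force: [-0.2, -0.6, -0.2]
gripper_width: -0.0001
gripper_force: 0.0
```

Run:
```python
from h import *
c=cams.capture("wrist"); i=c["img"]; cv2.imwrite("pics/g4.png",i)
m=mask(i,'green',110,45); m[:,:260]=0; m[:,380:]=0; m[:200]=0; m[420:]=0
for k in blobs(m,100):
    q=cv2.drawContours(m*0,[k],-1,1,-1); print(cv2.boundingRect(k),rect_world(c,q,.036))
```

```text
(288, 255, 64, 52) (array([572. ,  58.7]), array([25.6, 29.6]), 11.8)
```

Green is seated the same way as red. I'll press it, then retreat for a final look.

Request:
move_arm([
  {"turn":[0,0,0],"travel":[0,0,-0.01],"hand":-1},
  {"turn":[0,0,0],"travel":[0,0,-0.02],"hand":-1},
  {"turn":[0,0,0],"travel":[0,0,-0.03],"hand":-1},
  {"turn":[0,0,0],"travel":[0,0,-0.037],"hand":-1},
  {"turn":[0,0,0],"travel":[0,0,-0.043],"hand":-1},
  {"turn":[0,0,0],"travel":[0,0,-0.046],"hand":-1},
  {"turn":[0,0,0],"travel":[0,0,-0.046],"hand":-1},
])

```text
time_s: 48.63
ee_pos: [0.5843, 0.0605, 0.043]
ee_rot: [-0.35, 3.12, -0.002]
force: [-6.0, -1.7, 29.1]
gripper_width: -0.0001
gripper_force: 14.4
```

Request:
move_arm([
  {"turn":[0,0,0],"travel":[0,0,0.08],"hand":-1},
  {"turn":[0,0,0],"travel":[0,0,0.18],"hand":-1},
  {"turn":[0,0,0],"travel":[0.03,-0.03,0.28],"hand":-1},
  {"turn":[0,0,0],"travel":[0.08,-0.08,0.36],"hand":-1},
  {"turn":[0,0,0],"travel":[0.13,-0.13,0.4],"hand":-1},
  {"turn":[0,0,0],"travel":[0.15,-0.14,0.4],"hand":-1},
  {"turn":[0,0,0],"travel":[0.15,-0.14,0.4],"hand":-1},
  {"turn":[0,0,0],"travel":[0.15,-0.14,0.4],"hand":-1},
])

```text
time_s: 49.3
ee_pos: [0.6425, 0.0044, 0.197]
ee_rot: [0.349, -3.119, -0.001]
force: [-0.1, -0.0, -1.3]
gripper_width: -0.0001
gripper_force: 0.0
```

Run:
```python
from h import *
cams.capture("wrist"); c=cams.capture("wrist"); i=c["img"]; s=cams.capture("scene")["img"]
o=np.zeros((360,790,3),np.uint8); o[:315,:420]=cv2.resize(i,(420,315)); o[:324,425:785]=cv2.resize(s[200:290,265:365],(360,324),interpolation=cv2.INTER_CUBIC); cv2.imwrite("pics/fin.png",o)
B=np.array([512.7,-18.3]); a=np.radians(12.8); Rc=np.array([[np.cos(a),np.sin(a)],[-np.sin(a),np.cos(a)]])
for n in('red','yellow','green','orange'):
    for k in blobs(mask(i,n,110,45),300):
        r=rect_world(c,cv2.drawContours(np.zeros(i.shape[:2],np.uint8),[k],-1,1,-1),.026)
        if max(r[1])<60: print(n,np.round(cv2.minAreaRect(k)[0]),r,'case',(Rc@(r[0]-B)-[47,0]).round(1))
h=cv2.cvtColor(i,cv2.COLOR_BGR2HSV); m=cv2.inRange(h,(0,0,100),(180,60,255))
for k in blobs(m,400):
    (u,v),ax,_=cv2.fitEllipse(cv2.convexHull(k)); p=ray(c,[u,v],.067)[0]*1000; print(round(u),round(v),np.round(ax),'bay',(Rc@(p-B)).round(1))
```

```text
red [348. 178.] (array([593.4,  21.8]), array([39.5, 30.3]), 13.0) case [40.6 21.2]
red [389.  63.] (array([500. ,  32.2]), array([37.7, 43.2]), 63.5) case [-48.2  52.1]
yellow [254. 178.] (array([611.8, -58.3]), array([37.8, 28.4]), 12.9) case [ 40.8 -61. ]
green [395. 177.] (array([583.5,  61.2]), array([39.5, 30.1]), 13.0) case [39.7 61.8]
orange [ 15. 460.] (array([ 988.8, -269.9]), array([37.3, 39.9]), 87.4) case [ 361.5 -350.8]
orange [625. 469.] (array([844.7, 419.6]), array([30.7, 41. ]), 12.9) case [373.8 353.5]
323 151 [168. 250.] bay [63.4 -1.3]
270 50 [64. 81.] bay [ -2.1 -38. ]
325 55 [58. 66.] bay [ 1.1 -0.6]
262 323 [48. 91.] bay [205.5 -52.5]
24 226 [56. 64.] bay [ 120.9 -235.3]
```

View pics/fin.png

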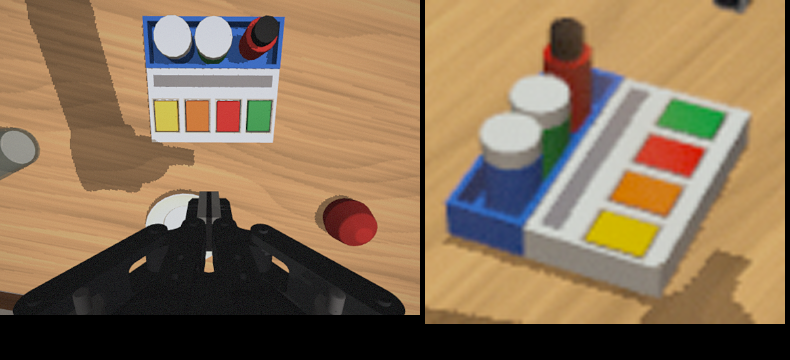

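The final views show four tablets flush in their wells and both pots and the bottle upright in the bay, so I'll hand it in.

```bash
python3 -c "
from rig import order; print(order.hand_in())"
```

```text
the job is handed in; nothing more can be done
None
```

The job is handed in: all four tablets are pressed flush in their own wells, and the two pots and the bottle stand upright in the blue bay (no carton was on the table); the hand-in call gave no verdict.

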